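# Sort seized tins by weight and close the evidence box

### The job

The pocket tins in the display tray were declared empty, but some are packed with hidden metal: rock each one up out of its pocket by pressing its end at the yellow notch, lift it out and feel its weight. Put every heavy tin in the blue evidence box and every light one in the white return tray, and only when all the tins are sorted, shut the lid of the evidence box fully. Leave the other things on the desk alone.

Things in the scene. Friction and masses are not known exactly. Their poses are not given: they have to be found in the camera images.
- display_tray: fixed grey tray, 221 x 182 x 51 mm (x, y, z), origin at the centre of its underside. Six pockets: flat tins' centres at x = -46 or 59.5 and y = -57.5, 0 or 57.5 mm of its frame, z = 39 mm; 4 or 5 hold a tin lying flat, long side along the tray's x, top 1 mm below the tray's top, about 1.5 mm clear at its long sides and +x end: no room for fingers
- ridge (a point): where the floor breaks in the front (-x) middle pocket; its axes are the tray's. All pockets are alike: from this line, 2 mm on the -x side of the flat tin's centre, the white floor is level at 28 mm over the tray's underside towards +x, and falls at 35 degrees towards -x down to the pocket's end, 46 mm further on. A tin rocks over this ridge and stays in either position
- notch (a point): middle of the yellow thumb notch of the same pocket, 36 mm above the tray's underside: 10 mm more room beyond the gap at the tin's -x end for what presses. Pressing the tin's top 25 to 38 mm on the -x side of its centre (near the end is easiest) down by 10 to 12 mm, with 2 to 20 N, rocks it over to 35 degrees, where it stays
- raised (a point): in the same pocket, the middle of the part that sticks out once a tin is rocked over: 16 mm on the +x side of the flat tin's centre and 8 mm above the tray's top. There its side faces are bare down to the tray's top, 40 mm apart in y; its +x end stands 15 to 18 mm proud. Pinch here across the width and lift straight up
- evidence_box: fixed blue open box, 160 x 200 x 45 mm (x, y, z), walls and floor 5 mm thick, origin at the centre of its underside; its lid is hinged on its +x rim and stands open at the start
- lid_hinge (a point): middle of the lid's hinge axis (along the box's y), on top of the box's +x rim, 45.5 mm above the table. The lid is a blue plate 160 x 200 x 6 mm with a black 14 mm tab at its free end and a white label on its outer face
- evidence_lid (a joint): opening angle of the lid in rad: 0 shut, 1.57 upright, 1.75 its limit (leaning away to the box's +x). The hinge is stiff: the lid stays at any angle, about 1 to 3 N at its free half moves it; push it from behind (+x side) towards the box's -x and down
- return_tray: loose white open tray, 160 x 200 x 35 mm (x, y, z), walls and floor 5 mm thick, 0.9 kg, origin at the centre of its underside
- tin_A_center (a point): a sealed dark green pocket tin with a brass plate on top, 78 x 40 x 22 mm (x, y, z of its own frame); the point is its centre. All tins look alike; each, whatever the mix, is either empty (60 to 120 g) or packed with hidden metal (280 to 410 g), only its weight tells, not its name or its pocket. A tin that is not there reads None
- tin_B_center (a point): a sealed dark green pocket tin with a brass plate on top, 78 x 40 x 22 mm (x, y, z of its own frame); the point is its centre. All tins look alike; each, whatever the mix, is either empty (60 to 120 g) or packed with hidden metal (280 to 410 g), only its weight tells, not its name or its pocket. A tin that is not there reads None
- tin_C_center (a point): a sealed dark green pocket tin with a brass plate on top, 78 x 40 x 22 mm (x, y, z of its own frame); the point is its centre. All tins look alike; each, whatever the mix, is either empty (60 to 120 g) or packed with hidden metal (280 to 410 g), only its weight tells, not its name or its pocket. A tin that is not there reads None
- tin_D_center (a point): a sealed dark green pocket tin with a brass plate on top, 78 x 40 x 22 mm (x, y, z of its own frame); the point is its centre. All tins look alike; each, whatever the mix, is either empty (60 to 120 g) or packed with hidden metal (280 to 410 g), only its weight tells, not its name or its pocket. A tin that is not there reads None
- tin_E_center (a point): a sealed dark green pocket tin with a brass plate on top, 78 x 40 x 22 mm (x, y, z of its own frame); the point is its centre. All tins look alike; each, whatever the mix, is either empty (60 to 120 g) or packed with hidden metal (280 to 410 g), only its weight tells, not its name or its pocket. A tin that is not there reads None
- tin_F_center (a point): a sealed dark green pocket tin with a brass plate on top, 78 x 40 x 22 mm (x, y, z of its own frame); the point is its centre. All tins look alike; each, whatever the mix, is either empty (60 to 120 g) or packed with hidden metal (280 to 410 g), only its weight tells, not its name or its pocket. A tin that is not there reads None
- evidence_tape: bystander, leave alone: yellow tape roll, 72 mm across, 24 mm high; origin at the centre of its underside
- test_kit_box: bystander, leave alone: white and green carton, 80 x 170 x 45 mm; origin at the centre of its underside
- pocket_knife: bystander, leave alone: closed black pocket knife, 90 x 24 x 15 mm; origin at the centre of its underside
- sample_jar: bystander, leave alone: amber glass jar, 44 mm across, 50 mm high; origin at the centre of its underside
- stapler: bystander, leave alone: red and black stapler, 130 x 32 x 55 mm; origin at the centre of its underside
- wipes_jar: bystander, leave alone: white jar, 70 mm across, 100 mm high; origin at the centre of its underside
Things that resemble listed ones, but are neither listed nor needed, are in the scene too. Leave any purple or red look-alike of the part that bears tin_D_center alone. Leave any orange look-alike of the part that bears tin_E_center alone.

How it is judged:
By the outcome, as a careful person would: the job done as asked, in the order asked, and still so for the second after the job is handed in, with the robot touching nothing.
Of tin_A, tin_B, tin_C, tin_D, tin_E, tin_F only 4 to 5 are there at a start; the rules pass over those that are not, and their reading is None.
At some moment in a run one of return_tray may be knocked a few centimetres aside while the robot is not near it.
Once in a run the grip may slacken for a moment while it holds something.
It also fails if it takes over 210 s, if anything falls off the work surface, if the arm or the gripper's body presses on something with over 40 N, if the wrist force passes 120 N, or if a joint passes its speed limit or range.

### The arm

A 6-joint arm with a two-finger parallel gripper is mounted at the origin on the work surface. World frame = base frame: x ahead of the robot, y to its left, z up, the work surface at z = 0. Lengths are in m, angles in rad, forces in N, time in s.
With the tool pointing down it reaches from about 0.35 to 0.975 m from the base axis. Payload 4.9 kg.
Tool frame: the origin (TCP) lies midway between the tips of the shut fingers; the grasp point (between the pads) lies 19 mm behind it; z points along the fingers, y is the direction in which the jaws open and shut (so a half turn about z gives the same grasp; the last joint's range is limited). The gripper opens to 85 mm and grips with 20 to 120 N. Pads are 22 mm wide; open, the fingers measure 114 mm over their backs; the gripper's body (76 mm by 85 mm) begins 54 mm behind the grasp point. The pads swing forward as they close: fully open they stand 13 mm farther back than shut.
Start: joints at [-1.456, 0.053, 1.613, -0, 1.476, -0.119], TCP at [0.145, -0.608, 0.231] pointing down, gripper open.
Joint ranges: [-3.01, 3.01], [-1.01, 2.22], [0.06, 2.58], [-1.02, 4.17], [0.09, 2.62], [-3.14, 3.14]. Speed limits (rad/s): [2.57, 2.57, 3.14, 3.14, 3.14, 3.14].

### API

Orientations are given as a unit quaternion [w, x, y, z].
In Python, from plant import state, grab_frame, camera_params, job_done, boxes_of gives the robot as it stands.
- The arm moves only by the tool step_arm, never from a script. Its argument "steps" is a list of rows, each a list of 4 numbers: the shift along the tool's x, y, z in mm, then the turn about the tool's z in degrees. A call has 1 to 8 rows; each row shifts and turns the pose as measured when the row begins, along the tool's axes as they then stand; what a row does not reach is not made up. A row lasts 1/10 s, in which the tool goes at most 50 mm and 8.59 degrees, less where a joint would pass 70% of its speed; a pose out of reach is approached as far as the arm can. A call is refused whole if a number of a shift passes 50 or a number of a turn 8.59, either way. A call with a gripper value outside its range is refused whole. "claw" is the opening in per cent of the stroke, from 0 (shut) to 100 (fully open), set as the call begins (left out, the last holds). The fingers move at their own pace and stop on an object; the grip force is fixed at half the most. Time passes only in rows, so rows that do not move let the fingers close. It gives the time, the measured TCP pose, the force and the opening at its end, in the units of the state.
- state(): the state, without advancing time (a new reading comes with each control period).
- grab_frame(name): name is "scene" or "top" or "wrist"; returns (picture, depth): 420x560x3 uint8, red, green, blue; 420x560 float32, m along the optical axis (not along the pixel's ray), 0 where there is no reading.
- camera_params(name): a dict with "mtx" (3x3 intrinsics, pixels), "k1" (the pictures are not rectified: a ray, as slopes to the right and down, at radius r is drawn at 1 + k1 r^2 times it, then the intrinsics apply), "extrinsics" (4x4, takes a point from camera to world coordinates); the wrist camera has in their place "T_tool_cam" (4x4, takes a point from camera to tool coordinates, whose origin is the TCP and whose axes are the flange's). Camera axes: x right, y down, z forward; pixel columns grow to the right and rows downward; lengths in m; the calibration is good to about 2 mm. A picture is of the moment at which its call begins: read the wrist's pose just before it. camera_params takes no time and is no camera call.
- job_done(): hands the job in, once; it reports no verdict.
Trained networks look in the newest picture that a camera, given by its name, has taken for a name from the list of things; names that differ only in an ending like _2 or _b are one class to them, and where a whole thing is asked for, a point or a joint stands for the part that bears it (a point fixed in the world has none). Each returns a list of dicts, best first, with "p" (0 to 1); they miss things now and then, are a little off and sometimes report something else, mostly with a low value. They report only what shows in the picture. A call takes as long as a camera call. They do not tell look-alikes from the thing itself.
- boxes_of(camera, label): "box" ([left, top, width, height] in pixels, round what is visible of it).
The state is a dict: "time": time; "joint_pos": joint angles; "joint_vel": joint speeds; "joint_efforts": joint torques, N m; "tool_pos": TCP position; "tool_rot": TCP orientation; "contact_force": force on the tool from outside, world axes, zero at the start; "ft_torque": the same for the moment, N m; "gripper_width": opening from 0.0 (shut) to 1.0 (fully open).
Only numpy, scipy, OpenCV 4.12 (cv2) and the standard library are available. Lean on these libraries where they do the work, as an engineer would, in place of code of your own. Each camera call takes 0.05 s, during which the arm holds its last target. There are 200 camera calls.

## Working session

There is one attempt and no reset: what is moved stays moved. The work goes in short steps, Python scripts to look and compute and a tool call to move; the robot and the scene stay as the last step left them, time stands still between calls to the robot, and variables do not carry over. Pictures are saved under pics/ and viewed, about 12 in all and at most 16, crops included, and the job is handed in when it is done.

Besides the shell and the picture viewer there is one more tool, called after ">>>" in YAML: its name, and indented under it one key for each argument. step_arm: Moves the arm, as the interface text tells. Its arguments: {"type":"object","properties":{"steps":{"type":"array"},"claw":{"type":"number"}},"required":["steps"]}

```bash
mkdir -p pics; ls
cat > h.py <<'E'
import numpy as np, cv2, json
from plant import *
def save(name,fn,crop=None,scale=1):
    im,d=grab_frame(name); np.savez('last_%s.npz'%name,im=im,d=d)
    o=im[:,:,::-1]
    if crop: l,t,r,b=crop; o=o[t:b,l:r]
    if scale!=1:o=cv2.resize(o,None,fx=scale,fy=scale,interpolation=cv2.INTER_CUBIC)
    cv2.imwrite('pics/'+fn,o); return im,d
def cloud(name,d):
    c=camera_params(name); K=np.array(c['mtx'])
    v,u=np.mgrid[:d.shape[0],:d.shape[1]]
    p=cv2.undistortPoints(np.stack([u,v],-1).reshape(-1,1,2).astype(float),K,np.array([c['k1'],0,0,0.])).reshape(d.shape+(2,))
    P=np.dstack([p[...,0]*d,p[...,1]*d,d,np.ones_like(d)])
    T=np.array(c['extrinsics']) if 'extrinsics' in c else tooT()@np.array(c['T_tool_cam'])
    return (P@T.T)[...,:3]
def tooT():
    from scipy.spatial.transform import Rotation as R
    s=state();T=np.eye(4);q=s['tool_rot'];T[:3,:3]=R.from_quat([q[1],q[2],q[3],q[0]]).as_matrix();T[:3,3]=s['tool_pos'];return T
E
python3 - <<'E'
from h import *
print(state()); 
for n in('top','scene'):
    save(n,n+'0.png',scale=1.4)
    for l in('display_tray','evidence_box','return_tray','tin_A_center','evidence_lid','notch'):
        try: print(n,l,[(np.round(b['box']).tolist(),round(b['p'],2)) for b in boxes_of(n,l)])
        except Exception as e: print(l,e)
    c=camera_params(n);print(c)
print(camera_params('wrist'),tooT())
E
```

```text
pics
{'time': 0.0, 'joint_pos': array([-1.45599761e+00,  5.33521340e-02,  1.61425075e+00, -2.22030603e-06,
        1.47600241e+00, -1.18999464e-01]), 'joint_vel': array([-7.02787298e-05,  1.34144517e-04,  2.14756847e-04,  1.06793776e-03,
        4.59639064e-06,  1.33974378e-03]), 'joint_efforts': array([ 7.82705174e-04, -3.93674362e+01, -3.70178747e+01, -3.64551738e-05,
        7.02892430e-03, -1.52738801e-05]), 'tool_pos': array([ 0.14472659, -0.60739047,  0.23009178]), 'tool_rot': array([-1.00631690e-03,  9.93174563e-01,  1.16633074e-01,  1.00857966e-06]), 'contact_force': array([0.19516073, 0.04559619, 0.48939579]), 'ft_torque': array([0.01468223, 0.06288433, 0.03981137]), 'gripper_width': 1.0060778917964337}
top display_tray [([247.0, 163.0, 96.0, 109.0], 0.63), ([61.0, 181.0, 127.0, 34.0], 0.51)]
top evidence_box [([62.0, 184.0, 128.0, 105.0], 0.63), ([286.0, 218.0, 24.0, 39.0], 0.33)]
top return_tray [([376.0, 217.0, 101.0, 83.0], 0.9), ([255.0, 221.0, 26.0, 41.0], 0.5), ([279.0, 130.0, 13.0, 38.0], 0.22)]
top tin_A_center [([63.0, 183.0, 127.0, 106.0], 0.62), ([401.0, 108.0, 2
[... 1584 characters left out ...]
 [  0.        ,   0.        ,   1.        ]]), 'k1': -0.003575460460381381, 'T_tool_cam': array([[-2.21246298e-03, -9.44432335e-01, -3.28698447e-01,
         8.53256688e-02],
       [ 9.99997552e-01, -2.08161811e-03, -7.49958248e-04,
        -2.25197504e-03],
       [ 2.40601793e-05, -3.28699302e-01,  9.44434629e-01,
        -1.43039096e-01],
       [ 0.00000000e+00,  0.00000000e+00,  0.00000000e+00,
         1.00000000e+00]])} [[ 9.72803009e-01  2.31633989e-01  4.15858209e-05  1.44796699e-01]
 [ 2.31633992e-01 -9.72803002e-01 -1.15088339e-04 -6.08006809e-01]
 [ 1.37964404e-05  1.21590972e-04 -9.99999993e-01  2.31371248e-01]
 [ 0.00000000e+00  0.00000000e+00  0.00000000e+00  1.00000000e+00]]
```

View pics/top0.png

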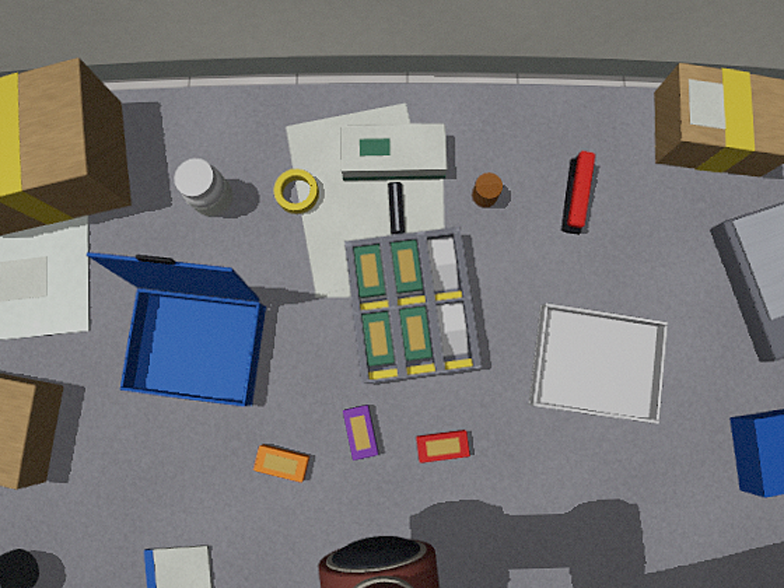

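View pics/scene0.png

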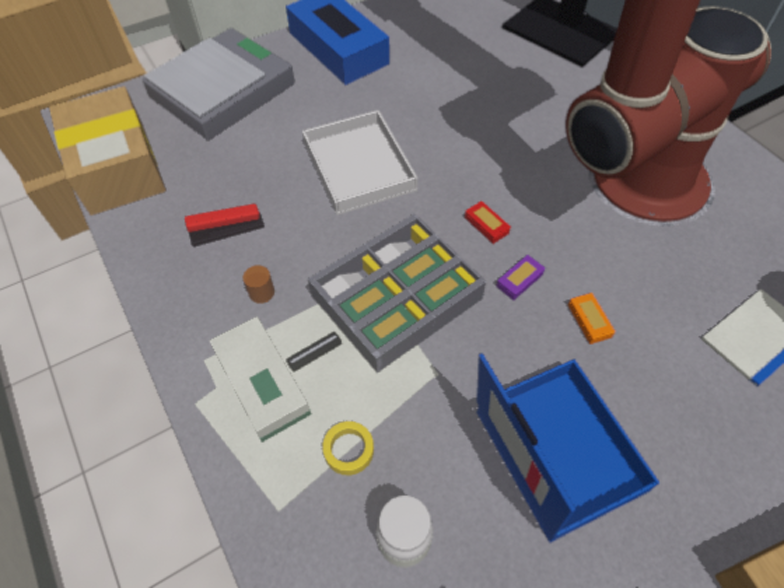

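Run:
```python
from h import *
z=np.load('last_top.npz'); P=cloud('top',z['d'])
# tray estimates: points by height
def reg(l,t,r,b,z0,z1):
    m=np.zeros(P.shape[:2],bool);m[t:b,l:r]=1
    m&=(P[...,2]>z0)&(P[...,2]<z1); Q=P[m][:,:2].astype(np.float32)
    rc=cv2.minAreaRect(Q); return len(Q),np.round(rc[0],4),np.round(rc[1],4),rc[2]
print('disp',reg(240,155,352,280,.043,.06))
print('box',reg(55,178,195,295,.035,.055))
print('ret',reg(370,210,485,305,.027,.045))
for y in range(165,275,6): print(y,[int(1000*P[y,x,2]) for x in range(244,350,6)])
```

```text
disp (5869, array([ 0.5526, -0.0206]), array([0.2196, 0.1823]), 7.399635314941406)
box (1014, array([0.4886, 0.3221]), array([0.2034, 0.1649]), 84.99441528320312)
ret (891, array([ 0.4603, -0.3153]), array([0.2018, 0.1618]), 80.93863677978516)
165 [0, 0, 0, 3, 3, 2, 9, 12, -1, 0, 50, 50, 50, 52, 50, 0, 1, -1]
171 [2, 1, 51, 51, 52, 52, 50, 52, 50, 51, 53, 31, 25, 29, 51, -1, -3, -1]
177 [-1, 51, 47, 48, 53, 51, 51, 51, 51, 27, 51, 27, 29, 30, 53, 0, -1, 0]
183 [0, 52, 53, 49, 50, 49, 32, 48, 47, 52, 51, 26, 27, 29, 49, 2, -4, 0]
189 [0, 51, 53, 50, 49, 52, 51, 50, 49, 50, 50, 27, 28, 24, 52, 0, 1, 0]
195 [1, 50, 50, 49, 48, 28, 55, 47, 48, 53, 53, 20, 20, 17, 43, -1, 3, 1]
201 [2, 50, 51, 51, 49, 49, 50, 51, 49, 47, 51, 10, 8, 8, 28, 52, 0, 0]
207 [2, 51, 901, 51, 46, 48, 51, 49, 40, 35, 53, 2, 5, 3, 12, 50, -1, 0]
213 [-2, -2, 50, 2, 3, 2, 50, 37, 37, 35, 49, 51, 35, 49, 50, 51, 0, -1]
219 [1, -1, 50, 35, 36, 49, 52, 50, 44, 47, 27, 52, 27, 26, 25, 52, 1, 0]
225 [-1, -1, 52, 48, 51, 51, 53, 47, 49, 50, 48, 48, 28, 27, 27, 48, -2, 2]
231 [0, -2, 51, 52, 48, 48, 49, 26, 50, 47, 49, 49, 29, 28, 27, 50, 1, 0]
237 [0, -1, 49, 50, 47, 49, 51, 52, 50, 48, 51, 51, 25, 28, 25, 49, 0, 1]
243 [0, -1, 52, 49, 49, 48, 26, 51, 50, 49, 49, 51, 19, 17, 15, 39, 50, -1]
249 [0, -2, 51, 51, 51, 48, 50, 51, 47, 50, 50, 50, 11, 7, 4, 25, 50, 0]
255 [-1, 0, 51, 27, 49, 51, 49, 50, 49, 47, 41, 46, 49, 3, 5, 7, 50, 0]
261 [0, -1, 0, 49, 2, 1, 4, 52, 0, 37, 37, 39, 51, 35, 37, 33, 55, 0]
267 [-2, 2, -1, 48, 36, 37, 33, 51, 48, 49, 54, 0, 1, 0, 0, 1, -2, 0]
273 [1, -2, 0, 49, -1, 0, 0, 0, 0, 0, 0, 0, 0, 4, 1, -1, -1, 0]
```

The top view shows tins in four of the six tray pockets: front-left (377,338), front-middle (416,335), rear-left (370,270) and rear-middle (406,265). The right column is empty. All the notches are on the -x side. The evidence box is at (195,350) with its lid open, and the return tray is at (600,362).

Things that could be mistaken for the tins are the loose orange (281,462), purple (360,432) and red (443,446) ones, plus a blue box at (760,450). I won't touch any of these. Next I'll move over the tray for a close look.

>>> step_arm:
  steps:
    - [0, 0, 0, 6]
    - [33, -35, 0, 0]
    - [33, -35, 0, 0]
    - [33, -35, 0, 0]
    - [33, -35, 0, 0]
    - [33, -35, 0, 0]
    - [33, -35, 0, 0]
    - [33, -35, 0, 0]
  claw: 0

```text
time: 1.5
tool_pos: [0.347, -0.332, 0.231]
tool_rot: [0.001, 0.998, 0.056, 0.001]
contact_force: [0.8, -0.0, 0.2]
gripper_width: 0.004
```

>>> step_arm:
  steps:
    - [33, -35, 0, 0]
    - [33, -35, 0, 0]
    - [33, -35, 0, 0]
    - [33, -35, 0, 0]
    - [33, -35, 0, 0]
    - [33, -35, 0, 0]
    - [33, -35, 0, 0]
    - [33, -35, 0, 0]

```text
time: 2.3
tool_pos: [0.585, -0.0101, 0.2339]
tool_rot: [0.004, 0.998, 0.057, 0.005]
contact_force: [1.1, -0.3, 0.6]
gripper_width: 0.003
```

```bash
cat >> h.py <<'E'
def yaw():
    T=tooT(); return np.degrees(np.arctan2(T[1,0],T[0,0]))
def rel(x,y,z):  # target world -> tool-frame shift in mm
    T=tooT(); return np.round(1000*(T[:3,:3].T@(np.array([x,y,z])-T[:3,3])),1)
E
python3 - <<'E'
from h import *
print(tooT()[:3,3],yaw())
im,d=save('wrist','w1.png',scale=1.4)
P=cloud('wrist',d)
hsv=cv2.cvtColor(im,cv2.COLOR_RGB2HSV)
m=(P[...,2]>.047)&(P[...,2]<.056)&(hsv[...,1]<50)
n,l,s,c=cv2.connectedComponentsWithStats(cv2.morphologyEx(((P[...,2]>.043)&(P[...,2]<.06)).astype(np.uint8),cv2.MORPH_OPEN,np.ones((3,3))))
k=1+np.argmax(s[1:,4]);print(s[k]); rc=cv2.minAreaRect(P[l==k][:,:2].astype(np.float32));print('tray',rc)
# brass plates
b=((hsv[...,0]>12)&(hsv[...,0]<26)&(hsv[...,1]>70)&(hsv[...,2]>90)&(abs(P[...,2]-.05)<.01)).astype(np.uint8)
n,l,s,c=cv2.connectedComponentsWithStats(b)
for k in range(1,n):
    if s[k,4]>300:
        rc=cv2.minAreaRect(P[l==k][:,:2].astype(np.float32)); print('plate',s[k],np.round(rc[0],4),np.round(rc[1],3),rc[2],np.median(P[l==k][:,2]))
print('ztop',np.median(P[m][:,2]))
E
```

```text
[ 0.58497188 -0.01009444  0.23389171] 6.483907488245853
[  202   114   171   181 15832]
tray ((0.5553299784660339, -0.010832279920578003), (0.22158323228359222, 0.18265113234519958), 7.508396148681641)
plate [ 410   26   45   47 1571] [ 0.7435 -0.1339] [0.04  0.042] 33.050838470458984 0.04989625722578139
plate [225 141  22  45 864] [0.6068 0.054 ] [0.049 0.022] 7.8866190910339355 0.05055073309927338
plate [278 141  20  45 873] [ 0.6136 -0.003 ] [0.05  0.021] 7.484456539154053 0.05032174147633012
plate [232 231  20  37 649] [0.5022 0.0401] [0.05  0.022] 7.321921348571777 0.05022211877307903
plate [280 230  18  24 429] [ 0.5187 -0.0158] [0.032 0.021] 6.373533725738525 0.04992746710404894
ztop 0.05086639485393382
```

View pics/w1.png

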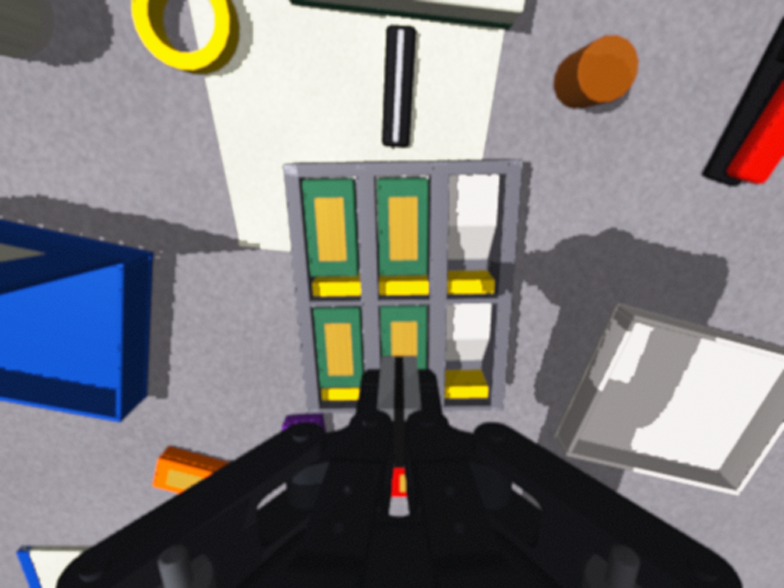

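```bash
cat > tray.py <<'E'
from h import *
def fit():
    print(tooT()[:3,3],yaw())
    T0=tooT(); im,d=grab_frame('wrist'); print('moved',1000*np.abs(tooT()-T0)[:3,3].max())
    P=cloud('wrist',d)
    n,l,s,c=cv2.connectedComponentsWithStats(cv2.morphologyEx(((P[...,2]>.043)&(P[...,2]<.06)).astype(np.uint8),cv2.MORPH_OPEN,np.ones((3,3))))
    k=1+np.argmax(s[1:,4]); print('tray',s[k],cv2.minAreaRect(P[l==k][:,:2].astype(np.float32)))
    hsv=cv2.cvtColor(im,cv2.COLOR_RGB2HSV)
    b=((hsv[...,0]>12)&(hsv[...,0]<26)&(hsv[...,1]>70)&(hsv[...,2]>90)&(abs(P[...,2]-.05)<.01)).astype(np.uint8)
    n,l,s,c=cv2.connectedComponentsWithStats(b)
    for k in range(1,n):
        if s[k,4]>300:
            rc=cv2.minAreaRect(P[l==k][:,:2].astype(np.float32)); print('plate',s[k],np.round(rc[0],4),np.round(rc[1],3),rc[2])
E
python3 -c "
from tray import *
fit()"
```

```text
[ 0.58780322 -0.00453452  0.23355364] 6.7592885975637875
moved 3.0263276802808634
tray [  208   118   171   179 18067] ((0.5499661564826965, -0.020838670432567596), (0.22102265059947968, 0.18268036842346191), 7.182794570922852)
plate [ 417   32   44   46 1556] [ 0.7374 -0.1441] [0.041 0.041] 74.00611114501953
plate [231 145  22  45 856] [0.601  0.0438] [0.05  0.022] 7.239199161529541
plate [284 145  20  44 836] [ 0.6081 -0.0137] [0.049 0.021] 6.654882431030273
plate [284 233  18  30 407] [ 0.5092 -0.0252] [0.04  0.021] 7.622692584991455
plate [237 234  20  37 649] [0.4964 0.0303] [0.05  0.022] 7.403228282928467
```

>>> step_arm:
  steps:
    - [0, 0, 0, 0]
    - [0, 0, 0, 0]
    - [0, 0, 0, 0]

```text
time: 2.7
tool_pos: [0.5856, -0.0079, 0.2331]
tool_rot: [0.003, 0.998, 0.06, 0.004]
contact_force: [0.1, -0.2, -0.4]
gripper_width: 0.001
```

```bash
python3 -c "
from tray import *
fit()"
```

```text
[ 0.58555576 -0.00787662  0.23308674] 6.845037424879396
moved 0.17498118049582082
tray [  204   115   172   180 18394] ((0.552224338054657, -0.016980908811092377), (0.22098292410373688, 0.1824956089258194), 7.107274532318115)
plate [ 413   28   46   47 1582] [ 0.7393 -0.1413] [0.04  0.042] 32.018192291259766
plate [227 142  22  45 872] [0.6033 0.0471] [0.05  0.022] 7.105502128601074
plate [280 142  20  45 848] [ 0.6101 -0.0097] [0.049 0.021] 7.649154186248779
plate [281 231  18  32 422] [ 0.5096 -0.0219] [0.042 0.021] 7.6282057762146
plate [234 232  19  37 639] [0.4983 0.0338] [0.051 0.022] 6.868464946746826
```

>>> step_arm:
  steps:
    - [-10, 7, 0, -0.3]
    - [0, 0, 40, 0]
    - [0, 0, 40, 0]
    - [0, 0, 40, 0]
    - [0, 0, 35, 0]
    - [0, 0, 10, 0]
    - [0, 0, 0, 0]
    - [0, 0, 0, 0]

```text
time: 3.55
tool_pos: [0.5764, -0.0276, 0.0701]
tool_rot: [0.006, 0.998, 0.058, 0.009]
contact_force: [-0.0, 0.3, 0.0]
gripper_width: 0.001
```

```bash
cat >> h.py <<'E'
TX,TY,TA=.5524,-.0188,7.2
def intray():
    p=tooT()[:3,3];a=np.radians(TA);R=np.array([[np.cos(a),-np.sin(a)],[np.sin(a),np.cos(a)]])
    return np.round(1000*(R.T@(p[:2]-[TX,TY])),1),round(1000*p[2],1),round(yaw(),2),np.round(state()['contact_force'],1)
E
python3 -c "
from h import *
print(intray())
save('wrist','w2.png',crop=(180,150,400,330),scale=3)
print(intray())"
```

```text
(array([ 22.7, -11.7]), np.float64(70.1), np.float64(6.61), array([-0. ,  0.3,  0. ]))
(array([ 23.1, -11.8]), np.float64(70.6), np.float64(6.61), array([0.2, 0.3, 0.7]))
```

View pics/w2.png

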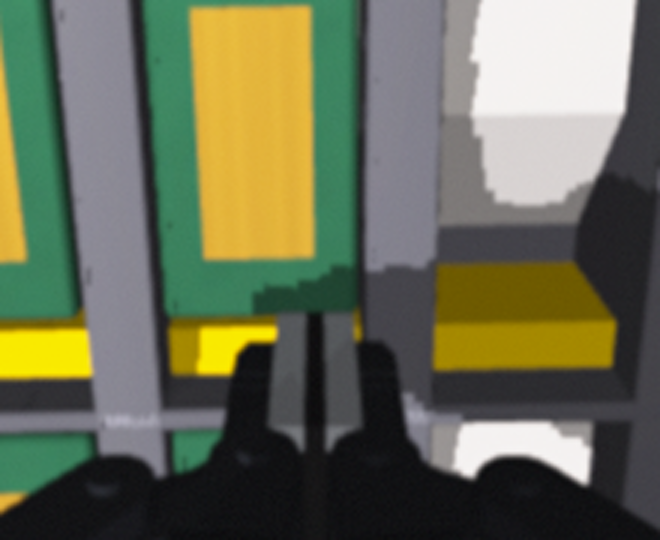

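>>> step_arm:
  steps:
    - [2, -12, 0, -0.5]
    - [0, 0, 0, 0]
    - [0, 0, 15, 0]
    - [0, 0, 0, 0]
    - [0, 0, 0, 0]

```text
time: 4.1
tool_pos: [0.5823, -0.0147, 0.0611]
tool_rot: [0.007, 0.998, 0.063, 0.015]
contact_force: [0.6, 0.3, 0.4]
gripper_width: -0.0
```

```bash
python3 -c "
from h import *
print(intray(),tooT()[:3,2])"
```

```text
(array([30.2,  0.4]), np.float64(61.1), np.float64(7.23), array([0.6, 0.3, 0.4])) [ 0.03079652 -0.01242416 -0.99944846]
```

>>> step_arm:
  steps:
    - [0, 0, 0, 0]
    - [0, 0, 0, 0]
    - [0, 0, 0, 0]
    - [0, 0, 0, 0]

```text
time: 4.5
tool_pos: [0.5821, -0.0148, 0.0607]
tool_rot: [0.007, 0.998, 0.063, 0.015]
contact_force: [-0.1, -1.3, -0.2]
gripper_width: 0.001
```

```bash
python3 -c "
from h import *
print(intray(),tooT()[:3,2],state()['joint_pos'])"
```

```text
(array([29.9,  0.3]), np.float64(60.7), np.float64(7.22), array([-0.1, -1.3, -0.2])) [ 0.02989869 -0.01235486 -0.99947658] [-0.14942858  0.09961547  1.86468475 -0.00852413  1.14589517  1.29902575]
```

>>> step_arm:
  steps:
    - [-6, 0, 0, 0]
    - [0, 0, 0, 0]
    - [0, 0, 8, 0]
    - [0, 0, 5, 0]
    - [0, 0, 5, 0]

```text
time: 5.0
tool_pos: [0.5766, -0.0161, 0.0422]
tool_rot: [0.007, 0.998, 0.063, 0.015]
contact_force: [1.6, 0.9, 0.0]
gripper_width: 0.001
```

```bash
python3 -c "
from h import *
print(intray(),tooT()[:3,2])"
```

```text
(array([24.4, -0.4]), np.float64(42.2), np.float64(7.21), array([1.6, 0.9, 0. ])) [ 0.03167392 -0.01276692 -0.99941671]
```

>>> step_arm:
  steps:
    - [0, 0, 4, 0]
    - [0, 0, 0, 0]
    - [0, 0, -15, 0]
    - [0, 0, -15, 0]
    - [0, -20, 0, 0]
    - [0, -20, 0, 0]
    - [0, -17, 0, 0]
    - [0, 0, 0, 0]

```text
time: 5.8
tool_pos: [0.5713, 0.0418, 0.0753]
tool_rot: [0.008, 0.998, 0.062, 0.019]
contact_force: [-0.4, 0.0, -0.8]
gripper_width: 0.001
```

```bash
python3 -c "
from h import *
print(intray(),tooT()[:3,2])
save('wrist','w3.png',scale=1.4)"
```

```text
(array([26.3, 57.7]), np.float64(75.3), np.float64(7.11), array([-0.4,  0. , -0.8])) [ 0.03851603 -0.01295036 -0.99917406]
```

View pics/w3.png

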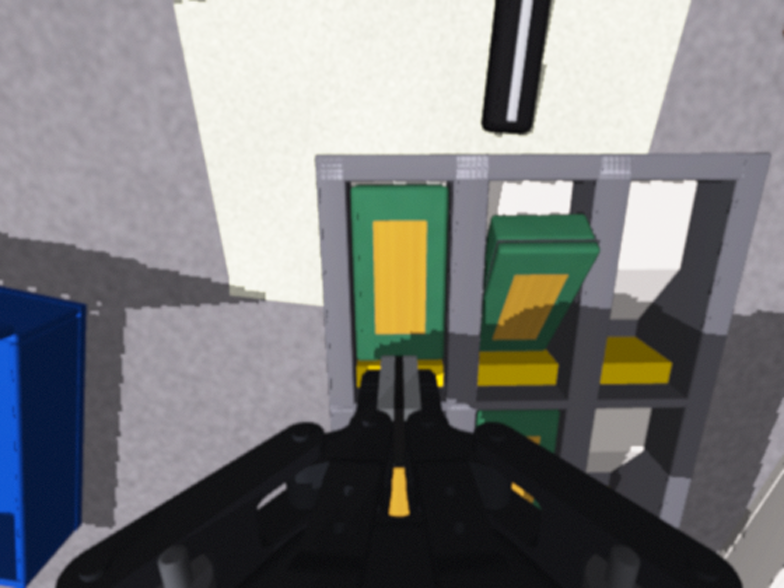

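The rear-middle tin at (540,280) has rocked up, and the tool is now over the rear-left notch.

>>> step_arm:
  steps:
    - [-3, 0, 0, 0]
    - [0, 0, 15, 0]
    - [0, 0, 8, 0]
    - [0, 0, 5, 0]
    - [0, 0, 5, 0]
    - [0, 0, 4, 0]
    - [0, 0, 0, 0]

```text
time: 6.55
tool_pos: [0.5708, 0.037, 0.0377]
tool_rot: [0.008, 0.998, 0.06, 0.019]
contact_force: [-4.0, 2.1, 7.0]
gripper_width: -0.002
```

```bash
python3 -c "
from h import *
print(intray(),tooT()[:3,2])"
```

```text
(array([25.3, 53.1]), np.float64(37.7), np.float64(6.9), array([-4. ,  2.1,  7. ])) [ 0.03866137 -0.01419142 -0.99915159]
```

>>> step_arm:
  steps:
    - [0, 0, -20, 0]
    - [0, 0, -20, 0]
    - [0, 0, 0, 0]
    - [-35, -2, 0, 0]
    - [-35, -2, 0, 0]
    - [-36, 0, 0, 0]
    - [0, 0, 0, 0]
    - [0, 0, 0, 0]

```text
time: 7.35
tool_pos: [0.4582, 0.0284, 0.0675]
tool_rot: [0.008, 0.998, 0.06, 0.015]
contact_force: [0.2, 0.1, 0.2]
gripper_width: 0.001
```

```bash
python3 -c "
from h import *
print(intray(),tooT()[:3,2])"
```

```text
(array([-87.5,  58.6]), np.float64(67.5), np.float64(6.88), array([0.2, 0.1, 0.2])) [ 0.03138888 -0.01368836 -0.99941351]
```

>>> step_arm:
  steps:
    - [6, 0, 0, -0.3]
    - [0, 0, 11, 0]
    - [0, 0, 6, 0]
    - [0, 0, 5, 0]
    - [0, 0, 5, 0]
    - [0, 0, 2, 0]
    - [0, 0, 0, 0]

```text
time: 8.05
tool_pos: [0.4692, 0.0287, 0.0405]
tool_rot: [0.008, 0.998, 0.063, 0.012]
contact_force: [-3.3, -0.4, 1.4]
gripper_width: 0.003
```

```bash
python3 -c "
from h import *
print(intray(),tooT()[:3,2])"
```

```text
(array([-76.6,  57.5]), np.float64(40.5), np.float64(7.26), array([-3.3, -0.4,  1.4])) [ 0.02534966 -0.01386451 -0.9995825 ]
```

>>> step_arm:
  steps:
    - [0, 0, -15, 0]
    - [0, 0, -15, 0]
    - [-4, 20, 0, 0]
    - [0, 20, 0, 0]
    - [0, 17, 0, 0]
    - [0, 0, 0, 0]
    - [0, 0, 0, 0]

```text
time: 8.75
tool_pos: [0.473, -0.0292, 0.0709]
tool_rot: [0.007, 0.998, 0.064, 0.012]
contact_force: [-0.2, -0.6, -0.3]
gripper_width: -0.004
```

```bash
python3 -c "
from h import *
print(intray(),tooT()[:3,2])
save('wrist','w4.png',scale=1.4)"
```

```text
(array([-80.1,  -0.3]), np.float64(70.9), np.float64(7.34), array([-0.2, -0.6, -0.3])) [ 0.02555048 -0.01337617 -0.99958404]
```

View pics/w4.png

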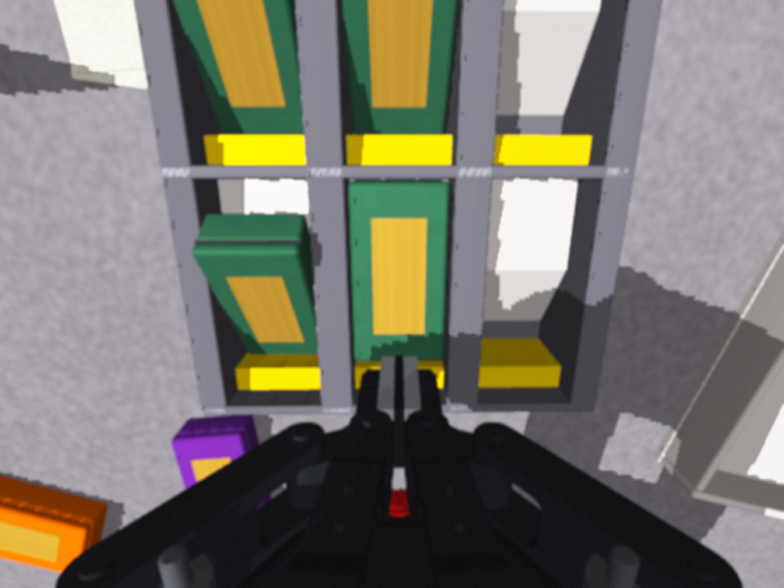

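The front-left tin at (255,280) has rocked up, and the tool is centred on the front-middle tin.

>>> step_arm:
  steps:
    - [-2, 0, 0, 0]
    - [0, 0, 15, 0]
    - [0, 0, 6, 0]
    - [0, 0, 5, 0]
    - [0, 0, 5, 0]
    - [0, 0, 1, 0]
    - [0, 0, 0, 0]

```text
time: 9.5
tool_pos: [0.4714, -0.0269, 0.0374]
tool_rot: [0.007, 0.998, 0.066, 0.012]
contact_force: [-0.9, -0.8, 0.8]
gripper_width: -0.002
```

```bash
python3 -c "
from h import *
print(intray(),tooT()[:3,2])"
```

```text
(array([-81.4,   2.1]), np.float64(37.4), np.float64(7.6), array([-0.9, -0.8,  0.8])) [ 0.02524258 -0.01291523 -0.99959792]
```

>>> step_arm:
  steps:
    - [0, 0, -25, 0]
    - [0, 0, -25, 0]
    - [0, 0, -15, 0]
    - [25, 0, 0, 0]
    - [25, 1, 0, 0]
    - [0, 0, 0, 0]
    - [0, 0, 0, 0]
  claw: 62

```text
time: 10.2
tool_pos: [0.5218, -0.0204, 0.1087]
tool_rot: [0.008, 0.998, 0.066, 0.014]
contact_force: [-1.0, -0.1, 0.1]
gripper_width: 0.619
```

```bash
python3 -c "
from h import *
print(intray(),tooT()[:3,2])
save('wrist','w5.png',crop=(130,130,430,350),scale=2.5)"
```

```text
(array([-30.6,   2.2]), np.float64(108.7), np.float64(7.57), array([-1. , -0.1,  0.1])) [ 0.0290981  -0.01330228 -0.99948804]
```

View pics/w5.png

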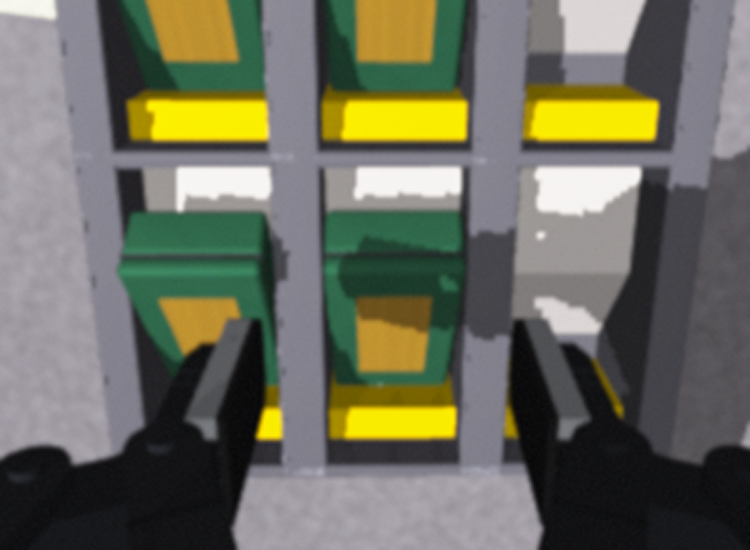

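The front-middle tin has rocked up too. But the raised front-left neighbour leaves no room for the finger, so I'll press that one flat again by its +x end.

>>> step_arm:
  steps:
    - [7, -20, 0, 0]
    - [0, -20, 0, 0]
    - [0, -15, 0, 0]
    - [0, 0, 0, 0]
    - [0, 0, 20, 0]
    - [0, 0, 0, 0]
  claw: 0

```text
time: 10.85
tool_pos: [0.5179, 0.0347, 0.0867]
tool_rot: [0.008, 0.998, 0.065, 0.013]
contact_force: [-0.3, -0.0, -1.4]
gripper_width: -0.001
```

```bash
python3 -c "
from h import *
print(intray(),tooT()[:3,2])"
```

```text
(array([-27.5,  57.4]), np.float64(86.7), np.float64(7.47), array([-0.3, -0. , -1.4])) [ 0.02711945 -0.01443747 -0.99952794]
```

>>> step_arm:
  steps:
    - [2, 0, 15, 0]
    - [0, 0, 8, 0]
    - [0, 0, 6, 0]
    - [0, 0, 5, 0]
    - [0, 0, 4, 0]
    - [0, 0, 0, 0]

```text
time: 11.45
tool_pos: [0.5332, 0.0336, 0.0584]
tool_rot: [0.007, 0.998, 0.063, 0.026]
contact_force: [-0.4, -0.3, 0.8]
gripper_width: -0.002
```

```bash
python3 -c "
from h import *
print(intray(),tooT()[:3,2])"
```

```text
(array([-12.5,  54.4]), np.float64(58.4), np.float64(7.23), array([-0.4, -0.3,  0.8])) [ 0.05349738 -0.01094318 -0.99850803]
```

>>> step_arm:
  steps:
    - [0, 0, -15, 0]
    - [0, 0, -15, 0]
    - [0, 0, -10, 0]
    - [0, 0, 0, 0]
    - [0, 0, 0, 0]

```text
time: 11.95
tool_pos: [0.5282, 0.033, 0.0991]
tool_rot: [0.008, 0.998, 0.063, 0.023]
contact_force: [-0.3, 0.4, -0.0]
gripper_width: 0.001
```

```bash
cat >> h.py <<'E'
def heights():
    "max-ish height above table over raised end (x -6..+34 of tin centre) and tin low end, per pocket"
    im,d=grab_frame('top'); P=cloud('top',d); a=np.radians(TA)
    X=P[...,0]-TX;Y=P[...,1]-TY;x=1000*(np.cos(a)*X+np.sin(a)*Y);y=1000*(-np.sin(a)*X+np.cos(a)*Y)
    for px in(-46,59.5):
        for py in(57.5,0,-57.5):
            f=lambda a,b:np.round(np.median(1000*P[...,2][(x>px+a)&(x<px+b)&(abs(y-py)<14)]),0)
            print((px,py),[f(k,k+8) for k in(-30,-15,0,15,25)])
E
python3 -c "
from h import *
print(intray(),tooT()[:3,2])
heights()"
```

```text
(array([-17.5,  54.5]), np.float64(99.1), np.float64(7.19), array([-0.3,  0.4, -0. ])) [ 0.04700809 -0.01210509 -0.99882116]
(-46, 57.5) [np.float64(46.0), np.float64(404.0), np.float64(415.0), np.float64(417.0), np.float64(415.0)]
(-46, 0) [np.float64(390.0), np.float64(403.0), np.float64(416.0), np.float64(419.0), np.float64(415.0)]
(-46, -57.5) [np.float64(10.0), np.float64(21.0), np.float64(28.0), np.float64(28.0), np.float64(28.0)]
(59.5, 57.5) [np.float64(nan), np.float64(nan), np.float64(nan), np.float64(nan), np.float64(nan)]
(59.5, 0) [np.float64(37.0), np.float64(48.0), np.float64(59.0), np.float64(61.0), np.float64(53.0)]
(59.5, -57.5) [np.float64(11.0), np.float64(21.0), np.float64(28.0), np.float64(28.0), np.float64(27.0)]
  return _methods._mean(a, axis=axis, dtype=dtype,
  ret = ret.dtype.type(ret / rcount)
```

```bash
sed -i "s/def heights():/def heights(cam='top'):/; s/grab_frame('top'); P=cloud('top',d)/grab_frame(cam); P=cloud(cam,d)/; s/np.round(np.median/np.round(np.nanmedian/" h.py
python3 -W ignore -c "
from h import *
heights('scene');print();heights('wrist')" | sed 's/np.float64//g'
```

```text
(-46, 57.5) [(44.0), (50.0), (415.0), (416.0), (137.0)]
(-46, 0) [(432.0), (429.0), (422.0), (61.0), (195.0)]
(-46, -57.5) [(12.0), (23.0), (28.0), (28.0), (29.0)]
(59.5, 57.5) [(39.0), (50.0), (60.0), (58.0), (28.0)]
(59.5, 0) [(39.0), (49.0), (60.0), (59.0), (28.0)]
(59.5, -57.5) [(12.0), (24.0), (28.0), (28.0), (28.0)]

(-46, 57.5) [(nan), (nan), (nan), (136.0), (51.0)]
(-46, 0) [(39.0), (49.0), (59.0), (60.0), (30.0)]
(-46, -57.5) [(12.0), (22.0), (28.0), (28.0), (28.0)]
(59.5, 57.5) [(39.0), (49.0), (245.0), (61.0), (29.0)]
(59.5, 0) [(39.0), (49.0), (60.0), (60.0), (29.0)]
(59.5, -57.5) [(12.0), (22.0), (28.0), (28.0), (28.0)]
```

>>> step_arm:
  steps:
    - [-14, 20, 0, 0]
    - [0, 20, 0, 0]
    - [0, 14, 0, 0]
    - [0, 0, 0, 0]
    - [0, 0, 20, 0]
    - [0, 0, 10, 0]
    - [0, 0, 0, 0]
  claw: 60

```text
time: 12.8
tool_pos: [0.5208, -0.023, 0.0654]
tool_rot: [0.006, 0.998, 0.063, 0.02]
contact_force: [-0.6, -0.5, -0.3]
gripper_width: 0.593
```

```bash
python3 -c "
from h import *
print(intray(),tooT()[:3,2])"
```

```text
(array([-31.9,  -0.2]), np.float64(65.4), np.float64(7.23), array([-0.6, -0.5, -0.3])) [ 0.04162791 -0.00993374 -0.9990838 ]
```

>>> step_arm:
  steps:
    - [1, 0, 8, 0]
    - [0, 0, 6, 0]
    - [0, 0, 0, 0]

```text
time: 13.1
tool_pos: [0.5229, -0.0221, 0.0509]
tool_rot: [0.006, 0.998, 0.063, 0.021]
contact_force: [-0.2, 0.1, 0.3]
gripper_width: 0.597
```

>>> step_arm:
  steps:
    - [0, 0, 0, 0]
    - [0, 0, 0, 0]
    - [0, 0, 0, 0]
    - [0, 0, 0, 0]
    - [0, 0, 0, 0]
  claw: 0

```text
time: 13.6
tool_pos: [0.5232, -0.022, 0.0517]
tool_rot: [0.006, 0.998, 0.064, 0.021]
contact_force: [0.1, -0.3, -1.2]
gripper_width: 0.449
```

>>> step_arm:
  steps:
    - [0, 0, -10, 0]
    - [0, 0, -15, 0]
    - [0, 0, -20, 0]
    - [0, 0, -20, 0]
    - [0, 0, -15, 0]
    - [0, 0, 0, 0]
    - [0, 0, 0, 0]
    - [0, 0, 0, 0]

```text
time: 14.4
tool_pos: [0.5202, -0.0211, 0.1413]
tool_rot: [0.007, 0.998, 0.064, 0.023]
contact_force: [-0.5, -0.4, -0.8]
gripper_width: 0.449
```

```bash
cat >> h.py <<'E'
def feel():
    for _ in range(3): print(np.round(state()['contact_force'],2),end=' ');grab_frame('top')
    print(np.round(state()['ft_torque'],2),state()['gripper_width'])
def find(box,z0,z1,cam='top'):
    "rim of an open tray inside a pixel box -> centre, yaw"
    im,d=grab_frame(cam);P=cloud(cam,d);l,t,r,b=box
    hsv=cv2.cvtColor(im,cv2.COLOR_RGB2HSV)
    m=np.zeros(d.shape,np.uint8);m[t:b,l:r]=1;m&=((P[...,2]>z0)&(P[...,2]<z1)&(hsv[...,1]<60)).astype(np.uint8)
    print(m.sum(),cv2.minAreaRect(P[m>0][:,:2].astype(np.float32)))
E
python3 -c "
from h import *
print(intray(),tooT()[:3,2]);feel();find((360,205,495,315),.027,.045)"
```

```text
(array([-32.3,   1.7]), np.float64(141.3), np.float64(7.31), array([-0.5, -0.4, -0.8])) [ 0.0471916  -0.01030106 -0.99883274]
[-0.54 -0.37 -0.76] [-0.36  0.11 -0.93] [-0.59  0.12  0.2 ] [-0.01  0.04  0.03] 0.4469917629058059
896 ((0.46048271656036377, -0.31529101729393005), (0.201658234000206, 0.1621970683336258), 80.93775177001953)
```

About -0.8 N, so this tin is light and goes in the return tray, which hasn't moved.

>>> step_arm:
  steps:
    - [0, 0, 0, 8.2]
    - [0, 10, 0, 8.2]
    - [0, 30, 0, 0]
    - [0, 40, 0, 0]
    - [0, 40, 0, 0]
    - [0, 40, 0, 0]
    - [0, 40, 0, 0]
    - [0, 40, 0, 0]

```text
time: 15.4
tool_pos: [0.4775, -0.2602, 0.1341]
tool_rot: [0.001, 0.997, -0.081, 0.018]
contact_force: [0.3, -0.4, -1.2]
gripper_width: 0.445
```

>>> step_arm:
  steps:
    - [0, 40, 0, 0]
    - [0, 40, 0, 0]
    - [0, 20, 0, 0]
    - [0, 0, 0, 0]
    - [0, 0, 0, 0]
    - [0, 0, 0, 0]

```text
time: 16.0
tool_pos: [0.4572, -0.3655, 0.1293]
tool_rot: [-0.002, 0.996, -0.084, 0.016]
contact_force: [0.6, 0.8, -0.5]
gripper_width: 0.444
```

```bash
cat >> h.py <<'E'
def inframe(cx,cy,a):
    p=tooT()[:3,3];a0=np.radians(a);R=np.array([[np.cos(a0),-np.sin(a0)],[np.sin(a0),np.cos(a0)]])
    print('local',np.round(1000*(R.T@(p[:2]-[cx,cy])),1),'z',round(1000*p[2],1),'yaw err',round(yaw()-a,2),'tilt',np.round(tooT()[:3,2],3))
RT=(.4605,-.3153,-9.06); BX=(.4886,.3221,-5)
E
python3 -c "
from h import *
inframe(*RT);feel()"
```

```text
local [  4.6 -50.1] z 129.3 yaw err -0.6 tilt [ 0.031  0.001 -1.   ]
[ 0.64  0.79 -0.5 ] [-0.18  0.22 -0.63] [-0.11 -0.02 -1.49] [0.02 0.05 0.03] 0.45029508676767066
```

>>> step_arm:
  steps:
    - [8, 15, 0, 0]
    - [0, 0, 25, 0]
    - [0, 0, 25, 0]
    - [0, 0, 15, 0]
    - [0, 0, 5, 0]
    - [0, 0, 4, 0]
    - [0, 0, 0, 0]

```text
time: 16.85
tool_pos: [0.469, -0.3785, 0.0566]
tool_rot: [0.0, 0.997, -0.08, 0.018]
contact_force: [-0.2, 0.0, -0.8]
gripper_width: 0.447
```

```bash
python3 -c "
from h import *
inframe(*RT);print(state()['contact_force'])"
```

```text
local [ 18.4 -61. ] z 56.6 yaw err -0.12 tilt [ 0.036 -0.003 -0.999]
[-1.93977852e-01  1.18179808e-04 -7.99519240e-01]
```

>>> step_arm:
  steps:
    - [0, 0, 3, 0]
    - [0, 0, 2, 0]
    - [0, 0, 0, 0]
    - [0, 0, 0, 0]

```text
time: 17.25
tool_pos: [0.4707, -0.3799, 0.0543]
tool_rot: [0.002, 0.997, -0.08, 0.02]
contact_force: [0.5, 0.6, -0.7]
gripper_width: 0.449
```

>>> step_arm:
  steps:
    - [0, 0, 0, 0]
    - [0, 0, 0, 0]
    - [0, 0, 0, 0]
    - [0, 0, -20, 0]
    - [0, 0, -30, 0]
    - [0, 0, -30, 0]
  claw: 65

```text
time: 17.85
tool_pos: [0.4652, -0.3772, 0.1317]
tool_rot: [-0.001, 0.997, -0.08, 0.016]
contact_force: [0.3, 0.7, -0.3]
gripper_width: 0.654
```

```bash
python3 -c "
from h import *
inframe(*RT);save('wrist','w6.png')"
```

```text
local [ 14.4 -60.4] z 131.7 yaw err -0.13 tilt [ 0.032  0.    -0.999]
```

View pics/w6.png

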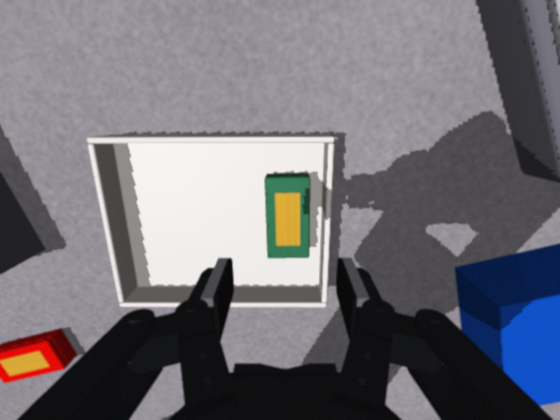

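Tin 1 is flat in the return tray at (288,215). Next I'll flatten the rear-left tin so that I can grasp the rear-middle one.

>>> step_arm:
  steps:
    - [0, 0, 0, -8.2]
    - [0, 0, 0, -8.2]
    - [18, -34, 0, 0]
    - [18, -34, 0, 0]
    - [18, -34, 0, 0]
    - [18, -34, 0, 0]
    - [18, -34, 0, 0]
    - [18, -34, 0, 0]
  claw: 0

```text
time: 18.7
tool_pos: [0.551, -0.1634, 0.1445]
tool_rot: [0.01, 0.998, 0.064, 0.024]
contact_force: [0.9, 0.1, 0.3]
gripper_width: -0.001
```

>>> step_arm:
  steps:
    - [18, -34, 0, 0]
    - [18, -34, 0, 0]
    - [18, -34, 0, 0]
    - [18, -34, 0, 0]
    - [18, -34, 0, 0]
    - [0, 0, 0, 0]
    - [0, 0, 0, 0]

```text
time: 19.4
tool_pos: [0.6221, 0.0291, 0.145]
tool_rot: [0.011, 0.997, 0.068, 0.026]
contact_force: [-0.6, -0.3, 0.1]
gripper_width: -0.002
```

```bash
python3 -c "
from h import *
print(intray(),tooT()[:3,2])"
```

```text
(array([75.2, 38.8]), np.float64(145.0), np.float64(7.79), array([-0.6, -0.3,  0.1])) [ 0.05418994 -0.01768959 -0.99837394]
```

>>> step_arm:
  steps:
    - [0, -19, 0, 0.5]
    - [0, 0, 25, 0]
    - [0, 0, 25, 0]
    - [0, 0, 10, 0]
    - [0, 0, 0, 0]

```text
time: 19.9
tool_pos: [0.6233, 0.0424, 0.0844]
tool_rot: [0.011, 0.998, 0.06, 0.028]
contact_force: [0.6, -0.5, 0.8]
gripper_width: -0.0
```

```bash
python3 -c "
from h import *
print(intray(),tooT()[:3,2])"
```

```text
(array([78. , 51.8]), np.float64(84.4), np.float64(6.96), array([ 0.6, -0.5,  0.8])) [ 0.05734214 -0.01930779 -0.99816787]
```

>>> step_arm:
  steps:
    - [-3, -5, 12, -0.3]
    - [-1, 0, 7, 0]
    - [-1, 0, 6, 0]
    - [-2, 0, 6, 0]
    - [-2, 0, 5, 0]
    - [0, 0, 0, 0]

```text
time: 20.5
tool_pos: [0.63, 0.0462, 0.0634]
tool_rot: [0.011, 0.997, 0.062, 0.045]
contact_force: [-0.1, 0.3, -0.0]
gripper_width: 0.002
```

```bash
python3 -c "
from h import *
print(intray(),tooT()[:3,2])"
```

```text
(array([85.1, 54.7]), np.float64(63.4), np.float64(7.17), array([-0.1,  0.3, -0. ])) [ 0.09193302 -0.01594483 -0.99563753]
```

>>> step_arm:
  steps:
    - [0, 0, -15, 0]
    - [0, 0, -15, 0]
    - [-10, 20, -10, 0]
    - [-10, 20, 0, 0]
    - [0, 14, 0, 0]
    - [0, 0, 0, 0]
    - [0, 0, 0, 0]
  claw: 60

```text
time: 21.2
tool_pos: [0.6139, -0.011, 0.1112]
tool_rot: [0.012, 0.997, 0.062, 0.048]
contact_force: [-0.0, -0.1, -0.0]
gripper_width: 0.603
```

```bash
python3 -W ignore -c "
from h import *
print(intray(),tooT()[:3,2]);heights('scene');print();heights('wrist')" | sed 's/np.float64//g'
```

```text
(array([62.,  0.]), (111.2), (7.23), array([-0. , -0.1, -0. ])) [ 0.09646847 -0.0170504  -0.99518999]
(-46, 57.5) [(464.0), (459.0), (54.0), (58.0), (50.0)]
(-46, 0) [(420.0), (420.0), (412.0), (28.0), (28.0)]
(-46, -57.5) [(12.0), (22.0), (28.0), (nan), (nan)]
(59.5, 57.5) [(421.0), (396.0), (386.0), (394.0), (380.0)]
(59.5, 0) [(428.0), (425.0), (411.0), (309.0), (149.0)]
(59.5, -57.5) [(429.0), (419.0), (203.0), (28.0), (28.0)]

(-46, 57.5) [(nan), (48.0), (53.0), (57.0), (50.0)]
(-46, 0) [(12.0), (22.0), (28.0), (28.0), (28.0)]
(-46, -57.5) [(11.0), (22.0), (28.0), (28.0), (28.0)]
(59.5, 57.5) [(42.0), (171.0), (190.0), (61.0), (47.0)]
(59.5, 0) [(39.0), (49.0), (194.0), (61.0), (28.0)]
(59.5, -57.5) [(11.0), (176.0), (195.0), (28.0), (28.0)]
```

```bash
python3 -c "
from h import *
save('wrist','w7.png',scale=1.4)"
```

```text
(no output)
```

View pics/w7.png

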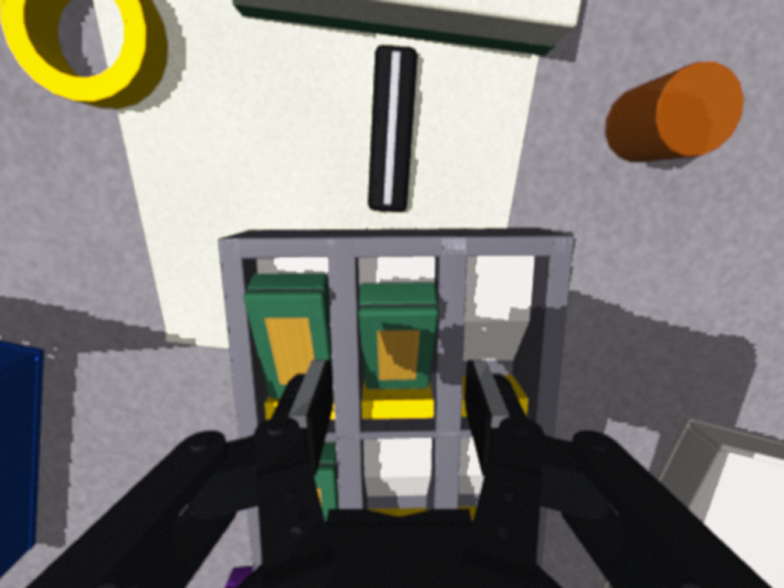

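The rear-left tin is only partly down, and pressing has tilted the tool by about 5°. I'll push the closed fingers against the +x wall of the now empty front-middle pocket to right the tool.

>>> step_arm:
  steps:
    - [-32, 0, 0, 0]
    - [-32, 0, 0, 0]
    - [-30, 0, 0, 0]
    - [0, 0, 0, 0]
    - [0, 0, 20, 0]
    - [0, 0, 20, 0]
    - [0, 0, 0, 0]
  claw: 0

```text
time: 22.05
tool_pos: [0.524, -0.0192, 0.0599]
tool_rot: [0.011, 0.997, 0.066, 0.048]
contact_force: [-0.9, -0.1, -0.1]
gripper_width: 0.001
```

```bash
python3 -W ignore -c "
from h import *
print(intray(),tooT()[:3,2])"
```

```text
(array([-28.3,   3.1]), np.float64(59.9), np.float64(7.62), array([-0.9, -0.1, -0.1])) [ 0.09659387 -0.01527868 -0.9952066 ]
```

>>> step_arm:
  steps:
    - [-3, 3, 12, 0]
    - [0, 0, 11, 0]
    - [5, 0, 0, 0]
    - [5, 0, 0, 0]
    - [6, 0, 0, 0]
    - [6, 0, 0, 0]
    - [6, 0, 0, 0]

```text
time: 22.75
tool_pos: [0.5361, -0.0212, 0.0368]
tool_rot: [0.012, 0.997, 0.069, 0.02]
contact_force: [-24.7, -4.6, 16.2]
gripper_width: 0.004
```

```bash
python3 -W ignore -c "
from h import *
print(intray(),tooT()[:3,2])"
```

```text
(array([-16.5,  -0.4]), np.float64(36.8), np.float64(7.9), array([-24.7,  -4.6,  16.2])) [ 0.04177996 -0.02103875 -0.9989053 ]
```

>>> step_arm:
  steps:
    - [5, 0, 0, 0]
    - [5, 0, 0, 0]
    - [4, 0, 0, 0]

```text
time: 23.05
tool_pos: [0.5357, -0.0213, 0.0361]
tool_rot: [0.013, 0.997, 0.07, -0.002]
contact_force: [-15.4, -2.1, 11.2]
gripper_width: -0.003
```

```bash
python3 -W ignore -c "
from h import *
print(intray(),tooT()[:3,2])"
```

```text
(array([-16.9,  -0.4]), np.float64(36.1), np.float64(8.0), array([-15.4,  -2.1,  11.2])) [-0.0030622  -0.025818   -0.99966197]
```

Tilt corrected. Now I'll rock the front-left tin again.

>>> step_arm:
  steps:
    - [-6, 0, 0, 0]
    - [0, 0, -20, 0]
    - [0, 0, -20, 0]
    - [-20, -20, 0, 0]
    - [-20, -20, 0, 0]
    - [-16, -18, 0, 0]
    - [0, 0, 0, 0]
    - [0, 0, 0, 0]

```text
time: 23.85
tool_pos: [0.4708, 0.0295, 0.0823]
tool_rot: [0.014, 0.998, 0.069, 0.004]
contact_force: [-0.5, -0.4, -0.4]
gripper_width: -0.005
```

```bash
python3 -W ignore -c "
from h import *
print(intray(),tooT()[:3,2])"
```

```text
(array([-74.9,  58.1]), np.float64(82.3), np.float64(7.94), array([-0.5, -0.4, -0.4])) [ 0.01015747 -0.02642469 -0.9995992 ]
```

>>> step_arm:
  steps:
    - [-6, -1, 0, 0.6]
    - [0, 0, 20, 0]
    - [0, 0, 10, 0]
    - [0, 0, 6, 0]
    - [0, 0, 5, 0]
    - [0, 0, 3, 0]
    - [0, 0, 0, 0]

```text
time: 24.55
tool_pos: [0.4679, 0.0261, 0.0424]
tool_rot: [0.014, 0.998, 0.062, 0.003]
contact_force: [-0.7, 0.5, 0.7]
gripper_width: 0.001
```

```bash
python3 -W ignore -c "
from h import *
print(intray(),tooT()[:3,2])"
```

```text
(array([-78.2,  55.1]), np.float64(42.4), np.float64(7.08), array([-0.7,  0.5,  0.7])) [ 0.00703612 -0.02738729 -0.99960013]
```

Now 3 mm more, then over to its raised part with the claw open.

>>> step_arm:
  steps:
    - [0, 0, 4, 0]
    - [0, 0, -25, 0]
    - [0, 0, -25, 0]
    - [0, 0, -15, 0]
    - [24, -1, 0, 0]
    - [24, -1, 0, 0]
    - [0, 0, 0, 0]
    - [0, 0, 0, 0]
  claw: 0

```text
time: 25.35
tool_pos: [0.5163, 0.0347, 0.1063]
tool_rot: [0.014, 0.998, 0.061, 0.0]
contact_force: [0.0, -0.1, 0.2]
gripper_width: 0.005
```

>>> step_arm:
  steps:
    - [0, 0, 0, 0]
    - [0, 0, 0, 0]
    - [0, 0, 0, 0]
  claw: 62

```text
time: 25.65
tool_pos: [0.5146, 0.0344, 0.1053]
tool_rot: [0.014, 0.998, 0.06, -0.001]
contact_force: [0.9, 0.6, -0.2]
gripper_width: 0.504
```

```bash
python3 -W ignore -c "
from h import *
print(intray(),tooT()[:3,2]);heights('wrist')"|sed 's/np.float64//g'
```

```text
(array([-30.8,  57.5]), (105.3), (6.92), array([ 0.9,  0.6, -0.2])) [ 2.44763884e-04 -2.78150760e-02 -9.99613056e-01]
(-46, 57.5) [(40.0), (49.0), (58.0), (61.0), (188.0)]
(-46, 0) [(12.0), (22.0), (164.0), (186.0), (186.0)]
(-46, -57.5) [(12.0), (22.0), (28.0), (28.0), (28.0)]
(59.5, 57.5) [(42.0), (49.0), (55.0), (61.0), (52.0)]
(59.5, 0) [(39.0), (49.0), (59.0), (61.0), (29.0)]
(59.5, -57.5) [(12.0), (22.0), (28.0), (29.0), (29.0)]
```

>>> step_arm:
  steps:
    - [0, -1, 0, -0.3]
    - [0, 0, 20, 0]
    - [0, 0, 18, 0]
    - [0, 0, 10, 0]
    - [0, 0, 0, 0]

```text
time: 26.2
tool_pos: [0.5145, 0.0342, 0.0568]
tool_rot: [0.014, 0.998, 0.063, 0.0]
contact_force: [0.1, -0.1, 0.0]
gripper_width: 0.616
```

```bash
python3 -W ignore -c "
from h import *
print(intray(),tooT()[:3,2])"|sed 's/np.float64//g'
```

```text
(array([-30.9,  57.3]), (56.8), (7.28), array([ 0.1, -0.1,  0. ])) [ 0.00263259 -0.02790625 -0.99960708]
```

>>> step_arm:
  steps:
    - [0, 0, 6, 0]
    - [0, 0, 0, 0]

```text
time: 26.4
tool_pos: [0.5149, 0.0341, 0.0512]
tool_rot: [0.014, 0.998, 0.064, 0.001]
contact_force: [-0.8, 0.8, 0.4]
gripper_width: 0.617
```

>>> step_arm:
  steps:
    - [0, 0, 0, 0]
    - [0, 0, 0, 0]
    - [0, 0, 0, 0]
    - [0, 0, 0, 0]
    - [0, 0, 0, 0]
  claw: 0

```text
time: 26.9
tool_pos: [0.5155, 0.0339, 0.0525]
tool_rot: [0.014, 0.998, 0.064, 0.002]
contact_force: [-0.7, -0.8, -0.7]
gripper_width: 0.445
```

>>> step_arm:
  steps:
    - [0, 0, -10, 0]
    - [0, 0, -15, 0]
    - [0, 0, -20, 0]
    - [0, 0, -20, 0]
    - [0, 0, -15, 0]
    - [0, 0, 0, 0]
    - [0, 0, 0, 0]
    - [0, 0, 0, 0]

```text
time: 27.7
tool_pos: [0.5143, 0.0365, 0.1394]
tool_rot: [0.014, 0.998, 0.064, 0.002]
contact_force: [-0.1, 0.1, -3.1]
gripper_width: 0.443
```

```bash
python3 -W ignore -c "
from h import *
print(intray(),tooT()[:3,2]);feel();find((360,205,495,315),.027,.045)"|sed 's/np.float64//g'
```

```text
(array([-30.9,  59.7]), (139.4), (7.32), array([-0.1,  0.1, -3.1])) [ 0.00563212 -0.02840267 -0.9995807 ]
[-0.12  0.1  -3.07] [ 0.19  0.55 -2.97] [ 0.71  0.03 -2.99] [ 0.04 -0.07  0.06] 0.44376869502809235
906 ((0.46027106046676636, -0.31537845730781555), (0.20113366842269897, 0.16179297864437103), 80.93805694580078)
```

-3.0 N, so this tin is heavy. I'll turn it 90° and take it to the evidence box.

>>> step_arm:
  steps:
    - [0, 0, 0, -8.5]
    - [0, 0, 0, -8.5]
    - [0, 0, 0, -8.5]
    - [0, 0, 0, -8.5]
    - [0, 0, 0, -8.5]
    - [0, 0, 0, -8.5]
    - [0, 0, 0, -8.5]
    - [0, 0, 0, -8.5]

```text
time: 28.7
tool_pos: [0.51, 0.0368, 0.1319]
tool_rot: [0.008, 0.786, 0.618, -0.012]
contact_force: [-0.4, -0.9, -2.7]
gripper_width: 0.444
```

>>> step_arm:
  steps:
    - [0, 0, 0, -8.5]
    - [10, -3, 0, 0]
    - [35, -10, 0, 0]
    - [38, -10, 0, 0]
    - [38, -10, 0, 0]
    - [38, -10, 0, 0]
    - [38, -10, 0, 0]
    - [38, -10, 0, 0]

```text
time: 29.5
tool_pos: [0.4665, 0.2844, 0.1218]
tool_rot: [0.005, 0.748, 0.663, -0.014]
contact_force: [0.1, 0.4, -3.4]
gripper_width: 0.446
```

```bash
python3 -W ignore -c "
from h import *
inframe(*BX[:2],85);inframe(*BX);feel()
b=boxes_of('top','evidence_box');print(b[:1])"|sed 's/np.float64//g'
```

```text
local [-39.5  18.7] z 121.8 yaw err -1.85 tilt [-0.015 -0.026 -1.   ]
local [-18.7 -39.5] z 121.8 yaw err 88.15 tilt [-0.015 -0.026 -1.   ]
[ 0.12  0.41 -3.37] [-3.4   2.61 -1.92] [-0.1  -0.38 -2.77] [ 0.08 -0.06  0.04] 0.44483104539227275
[{'box': [61.4, 180.8, 127.4, 109.5], 'p': 0.97}]
```

>>> step_arm:
  steps:
    - [25, -5, 0, -1.8]
    - [28, -6, 0, 0]
    - [25, -5, 0, 0]
    - [15, -4, 0, 0]
    - [0, 0, 0, 0]
    - [0, 0, 20, 0]
    - [0, 0, 20, 0]
    - [0, 0, 0, 0]

```text
time: 30.5
tool_pos: [0.4567, 0.3722, 0.0773]
tool_rot: [0.006, 0.743, 0.669, -0.017]
contact_force: [-0.9, -0.3, -3.5]
gripper_width: 0.442
```

```bash
python3 -W ignore -c "
from h import *
inframe(*BX)"|sed 's/np.float64//g'
```

```text
local [-36.2  47.1] z 77.3 yaw err 89.03 tilt [-0.017 -0.032 -0.999]
```

>>> step_arm:
  steps:
    - [14, -3, 0, 0]
    - [0, 0, 12, 0]
    - [0, 0, 6, 0]
    - [0, 0, 4, 0]
    - [0, 0, 0, 0]
    - [0, 0, 0, 0]

```text
time: 31.1
tool_pos: [0.4567, 0.3855, 0.0558]
tool_rot: [0.007, 0.744, 0.668, -0.016]
contact_force: [-0.4, -0.5, -2.7]
gripper_width: 0.443
```

```bash
python3 -W ignore -c "
from h import *
inframe(*BX);feel()"|sed 's/np.float64//g'
```

```text
local [-37.3  60.4] z 55.8 yaw err 88.82 tilt [-0.014 -0.031 -0.999]
[-0.39 -0.54 -2.66] [ 0.22 -0.15 -2.91] [ 0.85  0.38 -3.09] [ 0.12 -0.01 -0.01] 0.4455165305388275
```

>>> step_arm:
  steps:
    - [0, 0, 2, 0]
    - [0, 0, 0, 0]
    - [0, 0, 0, 0]

```text
time: 31.55
tool_pos: [0.4571, 0.3857, 0.0546]
tool_rot: [0.007, 0.744, 0.668, -0.015]
contact_force: [0.2, -0.4, -2.3]
gripper_width: 0.445
```

>>> step_arm:
  steps:
    - [0, 0, 0, 0]
    - [0, 0, 0, 0]
    - [0, 0, 0, 0]
    - [0, 0, -20, 0]
    - [0, 0, -30, 0]
    - [0, 0, -30, 0]
  claw: 65

```text
time: 32.15
tool_pos: [0.4565, 0.3868, 0.1336]
tool_rot: [0.007, 0.744, 0.668, -0.018]
contact_force: [0.9, 0.5, 0.2]
gripper_width: 0.649
```

```bash
python3 -c "
from h import *
inframe(*BX);save('wrist','w8.png')"
```

```text
local [-37.6  61.7] z 133.6 yaw err 88.83 tilt [-0.018 -0.035 -0.999]
```

View pics/w8.png

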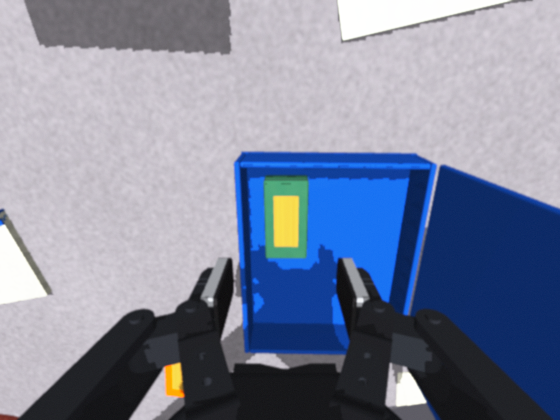

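The heavy tin is flat in the box at (286,218). Next I'll go back to the rear-left tin and press it fully flat.

>>> step_arm:
  steps:
    - [-40, 0, 0, 0]
    - [-40, 0, 0, 0]
    - [-40, 0, 0, 0]
    - [-40, 0, 0, 0]
    - [-40, 0, 0, 0]
    - [-24, 40, 0, 0]
    - [-24, 40, 0, 0]
    - [-24, 40, 0, 0]
  claw: 0

```text
time: 33.0
tool_pos: [0.5508, 0.1018, 0.1532]
tool_rot: [0.01, 0.741, 0.671, -0.006]
contact_force: [1.4, 0.0, 0.1]
gripper_width: 0.003
```

>>> step_arm:
  steps:
    - [-24, 40, 0, 0]
    - [-20, 40, 0, 8.5]
    - [0, 0, 0, 8.5]
    - [0, 0, 0, 8.5]
    - [0, 0, 0, 8.5]
    - [0, 0, 0, 8.5]
    - [0, 0, 0, 8.5]
    - [0, 0, 0, 8.5]

```text
time: 33.8
tool_pos: [0.636, 0.0406, 0.1555]
tool_rot: [0.013, 0.978, 0.207, 0.003]
contact_force: [0.3, -0.1, -0.7]
gripper_width: -0.001
```

>>> step_arm:
  steps:
    - [0, 0, 0, 8.5]
    - [0, 0, 0, 8.5]
    - [0, 0, 0, 0]

```text
time: 34.1
tool_pos: [0.6368, 0.0405, 0.1561]
tool_rot: [0.012, 0.998, 0.059, 0.005]
contact_force: [0.4, -0.4, -0.6]
gripper_width: 0.002
```

```bash
python3 -W ignore -c "
from h import *
print(intray(),tooT()[:3,2])"|sed 's/np.float64//g'
```

```text
(array([91.1, 48.2]), (156.1), (6.74), array([ 0.4, -0.4, -0.6])) [ 0.01229877 -0.024206   -0.99963134]
```

>>> step_arm:
  steps:
    - [-14, -11, 0, -0.4]
    - [0, 0, 25, 0]
    - [0, 0, 25, 0]
    - [0, 0, 20, 0]
    - [0, 0, 8, 0]
    - [0, 0, 0, 0]

```text
time: 34.7
tool_pos: [0.6249, 0.048, 0.0784]
tool_rot: [0.013, 0.997, 0.072, 0.009]
contact_force: [-0.8, -0.4, 0.5]
gripper_width: -0.002
```

>>> step_arm:
  steps:
    - [-2, 0, 8, 0]
    - [-3, 0, 8, 0]
    - [-3, 0, 8, 0]
    - [-3, 0, 8, 0]

```text
time: 35.1
tool_pos: [0.6231, 0.0458, 0.0535]
tool_rot: [0.013, 0.997, 0.073, 0.02]
contact_force: [0.9, -0.2, 1.3]
gripper_width: -0.006
```

```bash
python3 -W ignore -c "
from h import *
print(intray(),tooT()[:3,2])"|sed 's/np.float64//g'
```

```text
(array([78.2, 55.2]), (53.5), (8.37), array([ 0.9, -0.2,  1.3])) [ 0.04139009 -0.02391552 -0.9988568 ]
```

>>> step_arm:
  steps:
    - [-2, 0, 5, 0]
    - [-2, 0, 5, 0]
    - [0, 0, 0, 0]
    - [0, 0, -20, 0]
    - [0, 0, -25, 0]
    - [0, 20, -15, 0]
    - [0, 20, 0, 0]
    - [0, 14, 0, 1]

```text
time: 35.9
tool_pos: [0.6248, -0.0063, 0.1126]
tool_rot: [0.013, 0.998, 0.066, 0.02]
contact_force: [0.0, -0.6, -0.1]
gripper_width: -0.004
```

>>> step_arm:
  steps:
    - [0, 0, 0, 0]
    - [0, 0, 0, 0]
    - [0, 0, 0, 0]
  claw: 62

```text
time: 36.2
tool_pos: [0.6235, -0.0073, 0.1105]
tool_rot: [0.012, 0.998, 0.064, 0.019]
contact_force: [0.2, 0.1, 0.7]
gripper_width: 0.505
```

```bash
python3 -W ignore -c "
from h import *
print(intray(),tooT()[:3,2]);heights('wrist');
save('wrist','w9.png',crop=(100,120,440,350),scale=1.8)"|sed 's/np.float64//g'
```

```text
(array([71.9,  2.5]), (110.5), (7.42), array([0.2, 0.1, 0.7])) [ 0.03851051 -0.02195564 -0.99901696]
(-46, 57.5) [(12.0), (22.0), (28.0), (28.0), (nan)]
(-46, 0) [(12.0), (23.0), (28.0), (28.0), (nan)]
(-46, -57.5) [(12.0), (21.0), (nan), (nan), (nan)]
(59.5, 57.5) [(45.0), (49.0), (170.0), (185.0), (46.0)]
(59.5, 0) [(39.0), (49.0), (59.0), (192.0), (197.0)]
(59.5, -57.5) [(11.0), (22.0), (165.0), (193.0), (28.0)]
```

View pics/w9.png

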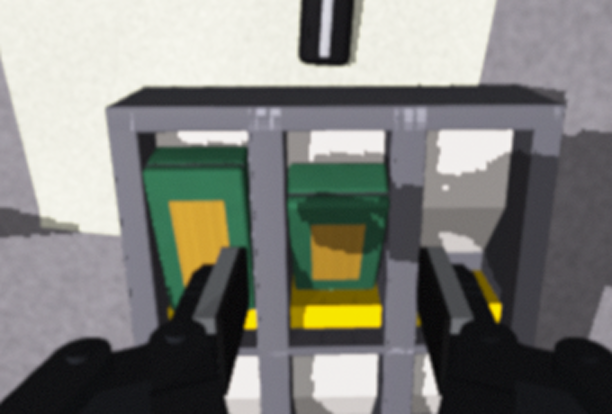

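The rear-left tin is still up about 15°, probably jammed because I pressed it towards -x. I'll press it again while dragging towards +x.

>>> step_arm:
  steps:
    - [0, -20, 0, 0]
    - [0, -20, 0, 0]
    - [0, -16, 0, 0]
    - [0, 0, 0, 0]
    - [0, 0, 20, 0]
    - [0, 0, 20, 0]
    - [0, 0, 8, 0]
  claw: 0

```text
time: 37.0
tool_pos: [0.619, 0.0511, 0.0611]
tool_rot: [0.013, 0.997, 0.067, 0.02]
contact_force: [-0.6, -0.4, 0.4]
gripper_width: -0.001
```

>>> step_arm:
  steps:
    - [1, 0, 6, 0]
    - [2, 0, 6, 0]
    - [2, 0, 6, 0]
    - [3, 0, 6, 0]

```text
time: 37.4
tool_pos: [0.6276, 0.0508, 0.05]
tool_rot: [0.013, 0.998, 0.067, 0.014]
contact_force: [-20.7, 0.1, 31.0]
gripper_width: 0.005
```

```bash
python3 -W ignore -c "
from h import *
print(intray(),tooT()[:3,2])"|sed 's/np.float64//g'
```

```text
(array([83.3, 59.6]), (50.0), (7.69), array([-20.7,   0.1,  31. ])) [ 0.03006173 -0.02476275 -0.99924126]
```

>>> step_arm:
  steps:
    - [0, 0, -10, 0]
    - [0, 0, -20, 0]
    - [0, 0, -25, 0]
    - [-3, 20, -5, 0]
    - [-3, 20, 0, 0]
    - [0, 19, 0, 0]
    - [0, 0, 0, 0]

```text
time: 38.1
tool_pos: [0.6334, -0.0098, 0.1229]
tool_rot: [0.015, 0.997, 0.067, 0.02]
contact_force: [0.4, 0.1, -0.4]
gripper_width: -0.002
```

>>> step_arm:
  steps:
    - [0, 0, 0, 0]
    - [0, 0, 0, 0]
    - [0, 0, 0, 0]
  claw: 62

```text
time: 38.4
tool_pos: [0.6338, -0.009, 0.1234]
tool_rot: [0.014, 0.997, 0.067, 0.021]
contact_force: [-0.5, -0.1, -0.2]
gripper_width: 0.503
```

```bash
python3 -W ignore -c "
from h import *
print(intray(),tooT()[:3,2]);heights('wrist');heights('scene')"|sed 's/np.float64//g'
```

```text
(array([82. , -0.5]), (123.4), (7.73), array([-0.5, -0.1, -0.2])) [ 0.04364704 -0.026114   -0.99870566]
(-46, 57.5) [(11.0), (22.0), (29.0), (nan), (nan)]
(-46, 0) [(12.0), (22.0), (28.0), (28.0), (nan)]
(-46, -57.5) [(12.0), (22.0), (28.0), (28.0), (nan)]
(59.5, 57.5) [(50.0), (50.0), (51.0), (181.0), (198.0)]
(59.5, 0) [(39.0), (49.0), (59.0), (60.0), (206.0)]
(59.5, -57.5) [(12.0), (22.0), (28.0), (201.0), (206.0)]
(-46, 57.5) [(497.0), (487.0), (474.0), (470.0), (467.0)]
(-46, 0) [(239.0), (467.0), (417.0), (439.0), (428.0)]
(-46, -57.5) [(13.0), (23.0), (28.0), (29.0), (29.0)]
(59.5, 57.5) [(52.0), (415.0), (430.0), (362.0), (393.0)]
(59.5, 0) [(39.0), (435.0), (441.0), (439.0), (435.0)]
(59.5, -57.5) [(12.0), (23.0), (29.0), (30.0), (204.0)]
```

The rear-left tin is flat now. Next I'll grasp the rear-middle one.

>>> step_arm:
  steps:
    - [-10, -2, 0, 0.5]
    - [0, 0, 25, 0]
    - [0, 0, 20, 0]
    - [0, 0, 12, 0]
    - [0, 0, 0, 0]

```text
time: 39.0
tool_pos: [0.6238, -0.0079, 0.0647]
tool_rot: [0.014, 0.998, 0.063, 0.021]
contact_force: [-0.3, 0.6, -0.3]
gripper_width: 0.621
```

```bash
python3 -W ignore -c "
from h import *
print(intray(),tooT()[:3,2])"|sed 's/np.float64//g'
```

```text
(array([72.2,  1.8]), (64.7), (7.28), array([-0.3,  0.6, -0.3])) [ 0.04362273 -0.02590075 -0.99871228]
```

>>> step_arm:
  steps:
    - [2, 1, 8, 0]
    - [0, 0, 5, 0]
    - [0, 0, 0, 0]

```text
time: 39.3
tool_pos: [0.6273, -0.0089, 0.0524]
tool_rot: [0.014, 0.998, 0.063, 0.022]
contact_force: [-0.7, -0.0, -0.1]
gripper_width: 0.619
```

>>> step_arm:
  steps:
    - [0, 0, 0, 0]
    - [0, 0, 0, 0]
    - [0, 0, 0, 0]
    - [0, 0, 0, 0]
    - [0, 0, 0, 0]
  claw: 0

```text
time: 39.8
tool_pos: [0.6278, -0.0092, 0.0535]
tool_rot: [0.015, 0.998, 0.063, 0.022]
contact_force: [0.7, 1.0, -0.8]
gripper_width: 0.441
```

>>> step_arm:
  steps:
    - [0, 0, -10, 0]
    - [0, 0, -15, 0]
    - [0, 0, -20, 0]
    - [0, 0, -20, 0]
    - [0, 0, -15, 0]
    - [0, 0, 0, 0]
    - [0, 0, 0, 0]
    - [0, 0, 0, 0]

```text
time: 40.6
tool_pos: [0.6227, -0.0071, 0.139]
tool_rot: [0.015, 0.998, 0.063, 0.022]
contact_force: [0.0, 0.2, -2.8]
gripper_width: 0.443
```

```bash
python3 -W ignore -c "
from h import *
print(intray(),tooT()[:3,2]);feel();find((360,205,495,315),.027,.045)"|sed 's/np.float64//g'
```

```text
(array([71.2,  2.8]), (139.0), (7.31), array([ 0. ,  0.2, -2.8])) [ 0.04580396 -0.02741795 -0.99857411]
[ 0.01  0.24 -2.76] [-0.01 -0.36 -2.73] [-0.44 -0.73 -3.96] [ 0.06 -0.01 -0.02] 0.4468831752660622
898 ((0.46012765169143677, -0.3150166869163513), (0.20081157982349396, 0.16140219569206238), 80.93913269042969)
```

About -3 N, so this one is heavy as well and goes to the box.

>>> step_arm:
  steps:
    - [0, 0, 0, -8.55]
    - [0, 0, 0, -8.55]
    - [0, 0, 0, -8.55]
    - [0, 0, 0, -8.55]
    - [0, 0, 0, -8.55]
    - [0, 0, 0, -8.55]
    - [0, 0, 0, -8.55]
    - [0, 0, 0, -8.55]

```text
time: 41.6
tool_pos: [0.6187, -0.0066, 0.1308]
tool_rot: [0.02, 0.786, 0.618, 0.005]
contact_force: [0.6, -0.9, -2.3]
gripper_width: 0.442
```

>>> step_arm:
  steps:
    - [0, 0, 0, -8.55]
    - [5, -20, 0, 0]
    - [10, -40, 0, 0]
    - [10, -40, 0, 0]
    - [10, -40, 0, 0]
    - [40, -10, 0, 0]
    - [40, -6, 0, 0]
    - [40, -6, 0, 0]

```text
time: 42.4
tool_pos: [0.4621, 0.162, 0.1149]
tool_rot: [0.017, 0.74, 0.672, -0.001]
contact_force: [1.3, -0.7, -2.8]
gripper_width: 0.447
```

>>> step_arm:
  steps:
    - [40, -6, 0, 0]
    - [40, -6, 0, 0]
    - [20, -3, 0, 0]
    - [0, 0, 0, 0]
    - [0, 0, 0, 0]

```text
time: 42.9
tool_pos: [0.4531, 0.2708, 0.1096]
tool_rot: [0.016, 0.738, 0.675, -0.002]
contact_force: [0.9, -0.7, -2.6]
gripper_width: 0.445
```

```bash
python3 -W ignore -c "
from h import *
inframe(*BX);feel()"|sed 's/np.float64//g'
```

```text
local [-30.9 -54.2] z 109.6 yaw err 89.84 tilt [ 0.018 -0.025 -1.   ]
[ 0.88 -0.72 -2.62] [-0.61  0.26 -2.8 ] [-0.1   0.08 -3.42] [ 0.11  0.06 -0.04] 0.4478503740434889
```

>>> step_arm:
  steps:
    - [22, -6, 0, 0]
    - [0, 0, 0, 0]
    - [0, 0, 20, 0]
    - [0, 0, 20, 0]
    - [0, 0, 8, 0]
    - [0, 0, 5, 0]
    - [0, 0, 2, 0]
    - [0, 0, 0, 0]

```text
time: 43.85
tool_pos: [0.4617, 0.2975, 0.0667]
tool_rot: [0.011, 0.744, 0.668, 0.017]
contact_force: [-0.2, 1.6, -3.2]
gripper_width: 0.442
```

```bash
python3 -W ignore -c "
from h import *
inframe(*BX);print(state()['contact_force'])"|sed 's/np.float64//g'
```

```text
local [-24.6 -26.8] z 66.7 yaw err 88.8 tilt [ 0.039  0.007 -0.999]
[-0.21563918  1.62757969 -3.23406952]
```

```bash
python3 -c "
from h import *
im,d=grab_frame('scene');im2,_=grab_frame('wrist')
cv2.imwrite('pics/m1.png',np.hstack([cv2.resize(im[200:400,300:500,::-1],(400,400)),cv2.resize(im2[100:350,150:450,::-1],(400,400))]))"
```

```text
(no output)
```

View pics/m1.png

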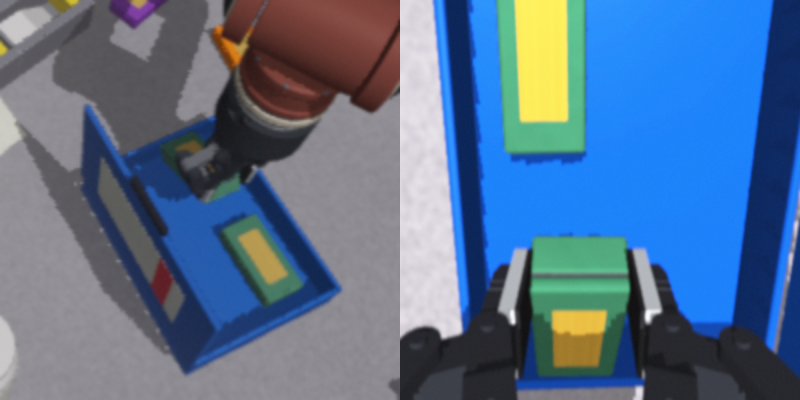

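The low end of the tin is touching the box's -y wall. I'll lift it, shift towards the middle of the box, and lower it again.

>>> step_arm:
  steps:
    - [0, 0, -20, 0]
    - [10, 15, -10, 0]
    - [12, 17, 0, 0]
    - [0, 0, 0, 0]
    - [0, 0, 20, 0]
    - [0, 0, 0, 0]

```text
time: 44.55
tool_pos: [0.4955, 0.3105, 0.0766]
tool_rot: [0.012, 0.745, 0.667, 0.013]
contact_force: [-1.1, -0.6, -4.0]
gripper_width: 0.444
```

```bash
python3 -W ignore -c "
from h import *
inframe(*BX);feel()"|sed 's/np.float64//g'
```

```text
local [  7.9 -10.9] z 76.6 yaw err 88.64 tilt [ 0.036 -0.001 -0.999]
[-1.13 -0.55 -4.  ] [ 0.51 -0.02 -2.93] [ 0.48  0.51 -2.24] [ 0.04 -0.02  0.06] 0.44388040550183366
```

>>> step_arm:
  steps:
    - [6, 0, 10, 0]
    - [0, 0, 8, 0]
    - [0, 0, 4, 0]
    - [0, 0, 2, 0]
    - [0, 0, 0, 0]
    - [0, 0, 0, 0]

```text
time: 45.3
tool_pos: [0.4998, 0.3187, 0.0559]
tool_rot: [0.014, 0.745, 0.667, 0.017]
contact_force: [0.9, 0.1, -3.1]
gripper_width: 0.444
```

```bash
python3 -W ignore -c "
from h import *
inframe(*BX);print(state()['contact_force'])"|sed 's/np.float64//g'
```

```text
local [11.5 -2.4] z 55.9 yaw err 88.68 tilt [ 0.044  0.003 -0.999]
[ 0.90478622  0.13659099 -3.10984729]
```

>>> step_arm:
  steps:
    - [0, 0, 2, 0]
    - [0, 0, 0, 0]
    - [0, 0, 0, 0]
    - [0, 0, -20, 0]
    - [0, 0, -30, 0]
    - [0, 0, -25, 0]
    - [0, 0, 0, 0]
  claw: 62

```text
time: 46.0
tool_pos: [0.4988, 0.3193, 0.135]
tool_rot: [0.015, 0.745, 0.667, 0.02]
contact_force: [0.6, 0.2, 0.4]
gripper_width: 0.624
```

>>> step_arm:
  steps:
    - [-40, 0, 0, 0]
    - [-40, 0, 0, 0]
    - [-40, 0, 0, 0]
    - [-37, 25, 0, 0]
    - [-37, 25, 0, 0]
    - [-37, 25, 0, 8.5]
    - [-37, 25, 0, 8.5]
    - [0, 0, 0, 8.5]
  claw: 0

```text
time: 46.8
tool_pos: [0.5646, 0.0305, 0.1338]
tool_rot: [0.01, 0.875, 0.484, 0.025]
contact_force: [0.7, 1.6, 0.6]
gripper_width: -0.0
```

>>> step_arm:
  steps:
    - [0, 0, 0, 8.5]
    - [0, 0, 0, 8.5]
    - [0, 0, 0, 8.5]
    - [0, 0, 0, 8.5]
    - [0, 0, 0, 8.5]
    - [0, 0, 0, 8.5]
    - [0, 0, 0, 0]
    - [0, 0, 0, 0]

```text
time: 47.6
tool_pos: [0.5629, 0.0268, 0.1264]
tool_rot: [-0.002, 0.998, 0.059, 0.023]
contact_force: [-0.0, 0.2, 0.1]
gripper_width: 0.004
```

```bash
python3 -W ignore -c "
from h import *
print(intray(),tooT()[:3,2])
im,d=save('top','t2.png',crop=(40,120,360,320),scale=2)"|sed 's/np.float64//g'
```

```text
(array([16.1, 43.9]), (126.4), (6.79), array([-0. ,  0.2,  0.1])) [ 0.04597238  0.00596358 -0.99892491]
```

View pics/t2.png

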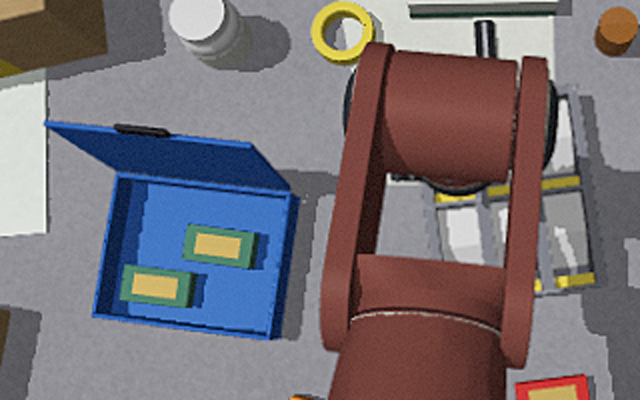

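Both heavy tins lie flat in the box. Now for the last tin, at rear-left.

>>> step_arm:
  steps:
    - [4, -13, 0, -0.4]
    - [0, 0, 25, 0]
    - [0, 0, 25, 0]
    - [0, 0, 10, 0]
    - [0, 0, 0, 0]

```text
time: 48.15
tool_pos: [0.5702, 0.0441, 0.0665]
tool_rot: [-0.002, 0.997, 0.067, 0.025]
contact_force: [0.1, 0.4, -0.7]
gripper_width: 0.001
```

```bash
python3 -W ignore -c "
from h import *
print(intray(),tooT()[:3,2])"|sed 's/np.float64//g'
```

```text
(array([25.5, 60.2]), (66.5), (7.65), array([ 0.1,  0.4, -0.7])) [ 0.04999458  0.00713442 -0.99872401]
```

>>> step_arm:
  steps:
    - [-3, 3, 8, 0]
    - [0, 0, 8, 0]
    - [0, 0, 6, 0]
    - [0, 0, 5, 0]
    - [0, 0, 4, 0]

```text
time: 48.65
tool_pos: [0.5717, 0.0411, 0.0379]
tool_rot: [-0.002, 0.997, 0.068, 0.028]
contact_force: [-14.2, 0.2, 29.8]
gripper_width: -0.0
```

>>> step_arm:
  steps:
    - [0, 0, 0, 0]
    - [0, 0, -25, 0]
    - [0, 0, -25, 0]
    - [0, 0, -20, 0]
    - [24, 0, 0, 0]
    - [26, 0, 0, 0]
    - [0, 0, 0, 0]

```text
time: 49.35
tool_pos: [0.6189, 0.0471, 0.1146]
tool_rot: [-0.002, 0.997, 0.067, 0.028]
contact_force: [-1.0, 0.3, 0.1]
gripper_width: 0.001
```

>>> step_arm:
  steps:
    - [0, 0, 0, 0]
    - [0, 0, 0, 0]
    - [0, 0, 0, 0]
  claw: 62

```text
time: 49.65
tool_pos: [0.6176, 0.047, 0.1135]
tool_rot: [-0.002, 0.997, 0.067, 0.027]
contact_force: [-0.6, 0.3, -0.3]
gripper_width: 0.508
```

```bash
python3 -W ignore -c "
from h import *
print(intray(),tooT()[:3,2]);heights('wrist')"|sed 's/np.float64//g'
```

```text
(array([72.9, 57.1]), (113.5), (7.7), array([-0.6,  0.3, -0.3])) [ 0.05315375  0.00704645 -0.99856148]
(-46, 57.5) [(12.0), (23.0), (28.0), (28.0), (nan)]
(-46, 0) [(11.0), (22.0), (28.0), (nan), (nan)]
(-46, -57.5) [(nan), (nan), (nan), (nan), (nan)]
(59.5, 57.5) [(39.0), (49.0), (60.0), (196.0), (203.0)]
(59.5, 0) [(12.0), (22.0), (177.0), (193.0), (28.0)]
(59.5, -57.5) [(12.0), (22.0), (28.0), (28.0), (28.0)]
```

>>> step_arm:
  steps:
    - [-1, 0, 0, 0.4]
    - [0, 0, 20, 0]
    - [0, 0, 20, 0]
    - [0, 0, 9, 0]
    - [0, 0, 0, 0]

```text
time: 50.2
tool_pos: [0.6178, 0.047, 0.0636]
tool_rot: [-0.002, 0.998, 0.063, 0.027]
contact_force: [-0.4, 0.2, 0.6]
gripper_width: 0.622
```

```bash
python3 -W ignore -c "
from h import *
print(intray(),tooT()[:3,2])"|sed 's/np.float64//g'
```

```text
(array([73.1, 57.1]), (63.6), (7.21), array([-0.4,  0.2,  0.6])) [ 0.0536656   0.00686159 -0.99853539]
```

>>> step_arm:
  steps:
    - [2, 0, 7, 0]
    - [0, 0, 5, 0]
    - [0, 0, 0, 0]

```text
time: 50.5
tool_pos: [0.6214, 0.0474, 0.0525]
tool_rot: [-0.002, 0.998, 0.063, 0.028]
contact_force: [-0.2, -0.8, -0.4]
gripper_width: 0.621
```

>>> step_arm:
  steps:
    - [0, 0, 0, 0]
    - [0, 0, 0, 0]
    - [0, 0, 0, 0]
    - [0, 0, 0, 0]
    - [0, 0, 0, 0]
  claw: 0

```text
time: 51.0
tool_pos: [0.622, 0.0473, 0.0538]
tool_rot: [-0.002, 0.998, 0.063, 0.029]
contact_force: [0.3, 0.1, -0.9]
gripper_width: 0.442
```

>>> step_arm:
  steps:
    - [0, 0, -10, 0]
    - [0, 0, -15, 0]
    - [0, 0, -20, 0]
    - [0, 0, -20, 0]
    - [0, 0, -15, 0]
    - [0, 0, 0, 0]
    - [0, 0, 0, 0]
    - [0, 0, 0, 0]

```text
time: 51.8
tool_pos: [0.6177, 0.0467, 0.1424]
tool_rot: [-0.001, 0.998, 0.063, 0.031]
contact_force: [0.4, -0.2, -1.1]
gripper_width: 0.447
```

```bash
python3 -W ignore -c "
from h import *
print(intray(),tooT()[:3,2]);feel();find((360,205,495,315),.027,.045)"|sed 's/np.float64//g'
```

```text
(array([73. , 56.8]), (142.4), (7.21), array([ 0.4, -0.2, -1.1])) [ 0.06093283  0.00645403 -0.998121  ]
[ 0.38 -0.21 -1.14] [ 0.18 -0.49 -1.57] [0.17 0.64 0.  ] [ 0.01 -0.    0.05] 0.4413879611715545
903 ((0.46025413274765015, -0.3152567744255066), (0.20127195119857788, 0.1617242842912674), 80.93842315673828)
```

About -0.9 N, so this one is light. The return tray still hasn't moved.

>>> step_arm:
  steps:
    - [0, 0, 0, 8.2]
    - [0, 0, 0, 8.2]
    - [-9, 30, 0, 0]
    - [-9, 38, 0, 0]
    - [-9, 38, 0, 0]
    - [-9, 38, 0, 0]
    - [-9, 38, 0, 0]
    - [-9, 38, 0, 0]

```text
time: 52.8
tool_pos: [0.5227, -0.1627, 0.1284]
tool_rot: [-0.007, 0.996, -0.082, 0.025]
contact_force: [0.3, 0.4, -0.1]
gripper_width: 0.445
```

>>> step_arm:
  steps:
    - [-9, 38, 0, 0]
    - [-9, 38, 0, 0]
    - [-9, 35, 0, 0]
    - [-6, 20, 0, 0]
    - [0, 0, 0, 0]
    - [0, 0, 0, 0]

```text
time: 53.4
tool_pos: [0.4623, -0.294, 0.1205]
tool_rot: [-0.008, 0.996, -0.085, 0.022]
contact_force: [0.6, -0.1, -0.7]
gripper_width: 0.446
```

```bash
python3 -W ignore -c "
from h import *
inframe(*RT);feel();find((360,205,495,315),.027,.045)"|sed 's/np.float64//g'
```

```text
local [-1.6 21.3] z 120.5 yaw err -0.75 tilt [ 0.046  0.012 -0.999]
[ 0.58 -0.13 -0.69] [ 0.16 -0.18 -0.92] [-0.02 -0.01 -0.26] [-0.05 -0.05  0.01] 0.4425292842408305
547 ((0.4619567394256592, -0.3041676878929138), (0.17964528501033783, 0.16144531965255737), 80.98823547363281)
```

>>> step_arm:
  steps:
    - [10, 0, 0, 0]
    - [0, 0, 20, 0]
    - [0, 0, 20, 0]
    - [0, 0, 15, 0]
    - [0, 0, 6, 0]
    - [0, 0, 3, 0]
    - [0, 0, 1, 0]
    - [0, 0, 0, 0]

```text
time: 54.4
tool_pos: [0.4832, -0.292, 0.0569]
tool_rot: [-0.007, 0.996, -0.08, 0.026]
contact_force: [0.0, -0.2, -1.4]
gripper_width: 0.447
```

```bash
python3 -W ignore -c "
from h import *
inframe(*RT);print(state()['contact_force'])"|sed 's/np.float64//g'
```

```text
local [18.8 26.6] z 56.9 yaw err -0.19 tilt [ 0.052  0.009 -0.999]
[ 0.04736223 -0.19819572 -1.35525308]
```

>>> step_arm:
  steps:
    - [0, 0, 2, 0]
    - [0, 0, 0, 0]
    - [0, 0, 0, 0]
    - [0, 0, -25, 0]
    - [0, 0, -40, 0]
    - [0, 0, -40, 0]
    - [0, 0, -40, 0]
    - [0, 0, 0, 0]
  claw: 65

```text
time: 55.2
tool_pos: [0.4755, -0.2941, 0.2075]
tool_rot: [-0.006, 0.996, -0.081, 0.027]
contact_force: [-0.3, -0.5, 0.5]
gripper_width: 0.649
```

>>> step_arm:
  steps:
    - [0, -40, -15, 0]
    - [0, -40, -15, 0]
    - [0, -40, -15, 0]
    - [0, -40, 0, 0]
    - [0, -40, 0, 0]
    - [0, -40, 0, 0]
    - [0, 0, 0, 0]
    - [0, 0, 0, 0]
  claw: 0

```text
time: 56.0
tool_pos: [0.5137, -0.0508, 0.2607]
tool_rot: [-0.004, 0.996, -0.083, 0.031]
contact_force: [0.5, -0.2, -0.6]
gripper_width: 0.001
```

```bash
python3 -W ignore -c "
from h import *
print(tooT()[:3,3],yaw());inframe(*BX)
save('top','t3.png',crop=(40,100,500,320),scale=1.7)
z=np.load('last_top.npz');P=cloud('top',z['d']);hsv=cv2.cvtColor(z['im'],cv2.COLOR_RGB2HSV)
a=np.radians(-5);X=P[...,0]-BX[0];Y=P[...,1]-BX[1];x=np.cos(a)*X+np.sin(a)*Y;y=-np.sin(a)*X+np.cos(a)*Y
m=(hsv[...,0]>100)&(hsv[...,0]<125)&(hsv[...,1]>120)&(x>.06)&(x<.2)&(abs(y)<.12)&(P[...,2]>.06)&(P[...,2]<.25)
q=np.polyfit(P[...,2][m],x[m],1);print('lid x(z)',q,P[...,2][m].max(),x[m].max(),y[m].min(),y[m].max())
m=(x>.12)&(x<.35)&(P[...,2]>.08)&(P[...,2]<.11)&(abs(y)<.2)&(hsv[...,1]<60);print('jar',x[m].min(),x[m].max(),y[m].min(),y[m].max(),m.sum())
"|sed 's/np.float64//g'
```

```text
[ 0.51374965 -0.05077153  0.26066213] -9.537070001825434
local [  57.6 -369.3] z 260.7 yaw err -4.54 tilt [ 0.063  0.004 -0.998]
lid x(z) [0.10751348 0.07342735] 0.21525889587059943 0.10279839372941986 -0.10354199917491486 0.09538229086545093
jar 0.219974556145389 0.28111745558029455 -0.021200973925418493 0.041129761561838715 694
```

View pics/t3.png

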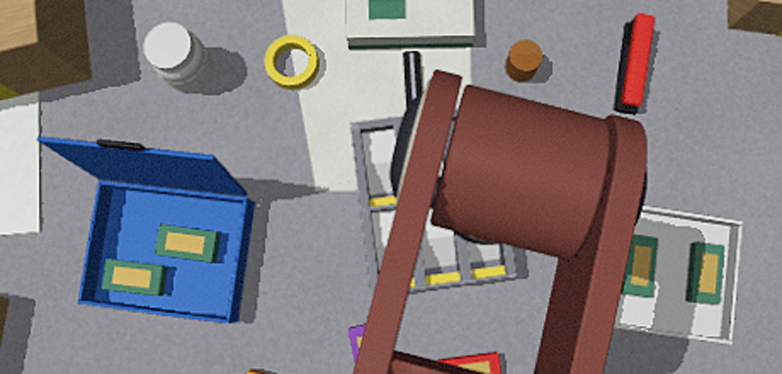

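All four tins are sorted: two in the box and two in the return tray, with the display tray empty. Now the lid. I'll go behind it at z = 0.26, above its top edge.

>>> step_arm:
  steps:
    - [0, 0, 0, -4.5]
    - [30, -30, 0, 0]
    - [30, -35, 0, 0]
    - [30, -35, 0, 0]
    - [0, -38, 0, 0]
    - [0, -38, 0, 0]
    - [0, -38, 0, 0]
    - [0, -38, 0, 0]

```text
time: 56.85
tool_pos: [0.6333, 0.1819, 0.2638]
tool_rot: [-0.001, 0.998, -0.056, 0.03]
contact_force: [1.1, 0.3, 0.4]
gripper_width: 0.001
```

>>> step_arm:
  steps:
    - [0, -38, 0, 0]
    - [0, -30, 0, 0]
    - [0, 0, 0, 0]
    - [0, 0, 0, 0]

```text
time: 57.25
tool_pos: [0.6434, 0.2496, 0.2613]
tool_rot: [0.0, 0.998, -0.058, 0.028]
contact_force: [-0.5, -0.3, 0.6]
gripper_width: 0.004
```

```bash
python3 -W ignore -c "
from h import *
inframe(*BX)"
```

```text
local [160.5 -58.8] z 261.3 yaw err -1.63 tilt [ 0.056 -0.004 -0.998]
```

>>> step_arm:
  steps:
    - [0, -25, 0, 0]
    - [-3, 0, 25, 0]
    - [-3, 0, 25, 0]
    - [-3, 0, 25, 0]
    - [0, 0, 8, 0]
    - [0, 0, 0, 0]

```text
time: 57.85
tool_pos: [0.6463, 0.2634, 0.1766]
tool_rot: [0.001, 0.997, -0.065, 0.03]
contact_force: [0.7, -0.3, 0.6]
gripper_width: 0.003
```

>>> step_arm:
  steps:
    - [-20, 0, 0, 0]
    - [-20, 0, 0, 0]
    - [-20, 0, 0, 0]
    - [-20, 0, 0, 0]
    - [-20, 0, 0, 0]

```text
time: 58.35
tool_pos: [0.5525, 0.272, 0.1787]
tool_rot: [-0.0, 0.997, -0.07, 0.037]
contact_force: [0.9, -0.1, 0.1]
gripper_width: -0.001
```

```bash
python3 -W ignore -c "
from h import *
inframe(*BX);print(state()['contact_force'])"
```

```text
local [ 68.1 -44.4] z 178.7 yaw err -3.0 tilt [ 0.073 -0.004 -0.997]
[ 0.92220303 -0.14720541  0.11710841]
```

>>> step_arm:
  steps:
    - [-20, 0, 0, 0]
    - [-20, 0, 0, 0]
    - [-20, 0, 0, 0]
    - [-20, 0, 5, 0]
    - [-10, 0, 10, 0]
    - [-5, 0, 15, 0]
    - [-5, 0, 15, 0]
    - [0, 0, 15, 0]

```text
time: 59.15
tool_pos: [0.4618, 0.2862, 0.1345]
tool_rot: [-0.006, 0.996, -0.073, 0.046]
contact_force: [0.6, -0.8, -0.7]
gripper_width: -0.0
```

```bash
python3 -W ignore -c "
from h import *
inframe(*BX);print(state()['contact_force'])"
```

```text
local [-23.6 -38.1] z 134.5 yaw err -3.41 tilt [ 0.092  0.006 -0.996]
[ 0.5760399  -0.8156458  -0.72053464]
```

>>> step_arm:
  steps:
    - [-4, 0, 15, 0]
    - [-4, 0, 15, 0]
    - [-4, 0, 15, 0]
    - [-4, 0, 15, 0]
    - [-3, 0, 10, 0]
    - [0, 0, 6, 0]
    - [0, 0, 6, 0]

```text
time: 59.85
tool_pos: [0.4513, 0.2877, 0.0507]
tool_rot: [-0.004, 0.996, -0.075, 0.041]
contact_force: [-36.4, -15.0, 72.2]
gripper_width: -0.001
```

```bash
python3 -W ignore -c "
from h import *
inframe(*BX);print(state()['contact_force'])"
```

```text
local [-34.2 -37.5] z 50.7 yaw err -3.64 tilt [ 0.082  0.001 -0.997]
[-36.37898372 -15.0089857   72.16232047]
```

The contact at z = 0.051 is firm at 72 N, so the lid is shut. I'll back off and check.

>>> step_arm:
  steps:
    - [0, 0, -10, 0]
    - [0, 0, -30, 0]
    - [0, 0, -40, 0]
    - [-10, 30, -40, 0]
    - [-10, 40, -20, 0]
    - [-10, 40, 0, 0]
    - [-10, 40, 0, 0]
    - [0, 0, 0, 0]

```text
time: 60.65
tool_pos: [0.3807, 0.1419, 0.1939]
tool_rot: [-0.003, 0.996, -0.074, 0.046]
contact_force: [-0.5, 0.5, -0.2]
gripper_width: -0.001
```

```bash
python3 -W ignore -c "
from h import *
inframe(*BX)
im,d=grab_frame('scene');im2,d2=grab_frame('top')
cv2.imwrite('pics/f.png',np.hstack([cv2.resize(im2[80:320,30:510,::-1],(800,400))[:,:500],cv2.resize(im[200:400,320:480,::-1],(300,400))]))
for c,dd in(('scene',d),('top',d2)):
    P=cloud(c,dd);a=np.radians(-5);X=P[...,0]-BX[0];Y=P[...,1]-BX[1];x=np.cos(a)*X+np.sin(a)*Y;y=-np.sin(a)*X+np.cos(a)*Y
    print(c,[round(float(np.median(P[...,2][(abs(x-k)<.01)&(y>.0)&(y<.08)])),4) for k in(-.07,-.03,0,.03,.07)])
"
```

```text
local [ -91.8 -188.9] z 193.9 yaw err -3.55 tilt [ 0.091 -0.    -0.996]
scene [0.0519, 0.0521, 0.0521, 0.0522, 0.0508]
top [0.0511, 0.0517, 0.0514, 0.0517, 0.0513]
```

View pics/f.png

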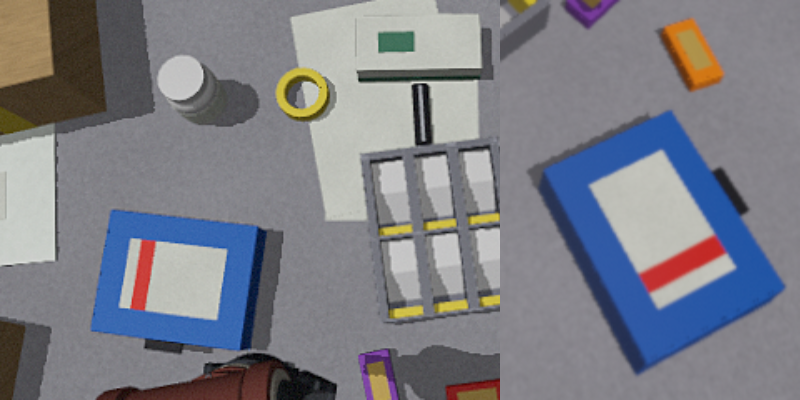

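The lid is level at 51–52 mm along its whole length, the display tray is empty, and the other things look to be in their original places.

```bash
python3 -c "
from plant import *
print(job_done())"
```

```text
the job is handed in; nothing more can be done
None
```

The job is handed in: all four tins are sorted and the evidence box is shut, at about 61 s of the 210 s allowed.

| Tin | Measured weight | Put in |
|---|---|---|
| Front-middle | about 0.8 N (light) | white return tray |
| Front-left | about 3.0 N (heavy) | blue evidence box |
| Rear-middle | about 3 N (heavy) | blue evidence box |
| Rear-left | about 0.9 N (light) | white return tray |

**Last checks:**
- **Before the lid was moved:** the pictures showed two tins lying flat in the box and two flat in the return tray.
- **After the lid was shut:** it lies level, with its top at 51–52 mm all along. The display tray is empty, the robot touches nothing, and the bystanders and look-alikes in the last pictures looked undisturbed.

**What did not go smoothly:**
- **Front-left and rear-left tins:** I rocked all four up first, which left no room for the fingers between neighbours. I had to press these two back down, and each stuck at about 15° on the way. I rocked the front-left up again and freed the rear-left with another press.
- **Second heavy tin:** it touched the box wall while being lowered, so I lifted it and put it down nearer the middle.
- **Lid:** the final press peaked at about 72 N at the wrist, under the 120 N limit but harder than needed.
- **Tool tilt:** contact tilted the tool by up to 5°. I corrected it once, and it was back to about 5° when the job ended.

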